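# Turn round face shields: visors into the drying rack, headbands on the rail

## Task

Load the face-shield dryer: push every visor from the grey rinse stand all the way down into a green spring clip slot of its own on the white drying rack, upright and resting on the slot's floor, and hang every headband frame astride the steel rail, one arm on each side of the bar. When all of them are loaded and let go, press the red start button on the rack fully down. Leave the sharps bin, stapler and sanitiser bottle where they are.

Things in the scene. Friction and masses are not known exactly. Their poses are not given: they have to be found in the camera images.
- visor0: face-shield visor upright in the rinse stand: clear rigid panel 140 wide (x), 5 thick (y), 95 high, with a blue brow strip along its whole top edge, 140 x 16 x 26 mm, from 92 to 118 mm above the underside; about 0.1 kg. Origin: centre of the lower edge; z up. Same either way round. Grip the strip across its 16 mm. May be absent
- visor1: face-shield visor upright in the rinse stand: clear rigid panel 140 wide (x), 5 thick (y), 95 high, with a blue brow strip along its whole top edge, 140 x 16 x 26 mm, from 92 to 118 mm above the underside; about 0.1 kg. Origin: centre of the lower edge; z up. Same either way round. Grip the strip across its 16 mm. May be absent
- visor2: face-shield visor upright in the rinse stand: clear rigid panel 140 wide (x), 5 thick (y), 95 high, with a blue brow strip along its whole top edge, 140 x 16 x 26 mm, from 92 to 118 mm above the underside; about 0.1 kg. Origin: centre of the lower edge; z up. Same either way round. Grip the strip across its 16 mm. May be absent
- headband0: white headband frame, inverted U standing on two blue pads: 136 over pads (x), pads 66 and arms 40 wide (y), 145 high, 104 clear between pads. Under the crown a 90-degree saddle 31 wide seats on the bar; bar top is then 100 above the pads' underside. On top a black grip block, 32 (x) x 24 (y), from 107 to 145 up; 0.13 kg. Origin: middle of the underside; z up. Either way round
- headband1: white headband frame, inverted U standing on two blue pads: 136 over pads (x), pads 66 and arms 40 wide (y), 145 high, 104 clear between pads. Under the crown a 90-degree saddle 31 wide seats on the bar; bar top is then 100 above the pads' underside. On top a black grip block, 32 (x) x 24 (y), from 107 to 145 up; 0.13 kg. Origin: middle of the underside; z up. Either way round
- slot0 (a point): spring clip slot: point at the middle of its floor, 15 mm above the table; x along the slot, y across, z up. Two green jaws 80 long, from the floor to 69 mm above the table, rest 2.5 apart with a flared mouth 20 wide on top, each sprung shut with 4.5 N. A visor is held up in the mouth and must be pushed down (about 5 to 12 N) till its edge is on the floor. White end cheeks 60 high stand 172 apart
- slot1 (a point): spring clip slot: point at the middle of its floor, 15 mm above the table; x along the slot, y across, z up. Two green jaws 80 long, from the floor to 69 mm above the table, rest 2.5 apart with a flared mouth 20 wide on top, each sprung shut with 4.5 N. A visor is held up in the mouth and must be pushed down (about 5 to 12 N) till its edge is on the floor. White end cheeks 60 high stand 172 apart
- slot2 (a point): spring clip slot: point at the middle of its floor, 15 mm above the table; x along the slot, y across, z up. Two green jaws 80 long, from the floor to 69 mm above the table, rest 2.5 apart with a flared mouth 20 wide on top, each sprung shut with 4.5 N. A visor is held up in the mouth and must be pushed down (about 5 to 12 N) till its edge is on the floor. White end cheeks 60 high stand 172 apart
- rack: white drying rack, fixed: base 200 x 200 x 15 mm with three green clip slots 65 mm apart along y, and at its +x end a grey fan housing 70 x 100, 60 mm high, with the start button on top. Origin: centre of the underside of the base; x along the slots. It stands on the robot's left or right, the rinse stand on the other side
- stand: grey rinse stand, fixed: base 190 x 200 x 12 mm with three loose slots, 65 mm apart along y, each 9 mm wide between ribs that reach 57 mm above the table. The visors stand on its base, 12 mm above the table. Origin: centre of the underside; x along the slots
- rail: steel hanging rail, fixed: round bar 14 mm thick running along its y, its axis 135 mm above the table, between two posts 250 mm apart (16 mm thick, 147 mm high) on flat feet 140 mm long (x) and 8 mm high. Origin: on the table under the bar's middle
- rail_mid (a point): the top of the bar at its middle, 142 mm above the table; y along the bar
- start_top (a point): top centre of the red start button, 32 mm across, pressed straight down
- start (a joint): start button: 0 out, 0.006 m fully down; its spring takes 5 N at the bottom and returns it. Pressed means beyond 0.0045 m
- sharps_bin: yellow sharps bin with red lid, 136 mm across, 150 mm high, origin at centre of underside. Leave alone
- stapler: blue stapler 50 x 160 x 67 mm, origin at centre of underside. Leave alone
- sanitiser: clear sanitiser bottle with white cap, 60 mm across, 150 mm high, origin at centre of underside. Leave alone
Mind the look-alikes: they are no part of the job. Leave any purple look-alike of the headband1 alone. Leave any black look-alike of the visor2 alone.

How it is judged:
On the way, in this order (a step that is already met when the one before it is completed fails the run):
1. every visor is seated in a clip slot and every headband hangs on the rail, all let go (((x of visor0 in the frame of slot0 between -0.02 and 0.02 m and y of visor0 in the frame of slot0 between -0.007 and 0.007 m and z of visor0 in the frame of slot0 between -0.006 and 0.005 m) or (x of visor0 in the frame of slot1 between -0.02 and 0.02 m and y of visor0 in the frame of slot1 between -0.007 and 0.007 m and z of visor0 in the frame of slot1 between -0.006 and 0.005 m) or (x of visor0 in the frame of slot2 between -0.02 and 0.02 m and y of visor0 in the frame of slot2 between -0.007 and 0.007 m and z of visor0 in the frame of slot2 between -0.006 and 0.005 m)) and angle between each of visor0, visor1, visor2's own z axis and vertical below 0.12 rad and angle between the x axis of each of visor0, visor1, visor2 and the x axis of slot0, either way round below 0.12 rad and contact force between each of visor0, visor1, visor2, headband0, headband1 and the fingers below 0.05 N and linear speed of each of visor0, visor1, visor2 below 0.03 m/s and ((x of visor1 in the frame of slot0 between -0.02 and 0.02 m and y of visor1 in the frame of slot0 between -0.007 and 0.007 m and z of visor1 in the frame of slot0 between -0.006 and 0.005 m) or (x of visor1 in the frame of slot1 between -0.02 and 0.02 m and y of visor1 in the frame of slot1 between -0.007 and 0.007 m and z of visor1 in the frame of slot1 between -0.006 and 0.005 m) or (x of visor1 in the frame of slot2 between -0.02 and 0.02 m and y of visor1 in the frame of slot2 between -0.007 and 0.007 m and z of visor1 in the frame of slot2 between -0.006 and 0.005 m)) and ((x of visor2 in the frame of slot0 between -0.02 and 0.02 m and y of visor2 in the frame of slot0 between -0.007 and 0.007 m and z of visor2 in the frame of slot0 between -0.006 and 0.005 m) or (x of visor2 in the frame of slot1 between -0.02 and 0.02 m and y of visor2 in the frame of slot1 between -0.007 and 0.007 m and z of visor2 in the frame of slot1 between -0.006 and 0.005 m) or (x of visor2 in the frame of slot2 between -0.02 and 0.02 m and y of visor2 in the frame of slot2 between -0.007 and 0.007 m and z of visor2 in the frame of slot2 between -0.006 and 0.005 m)) and x of headband0 in the frame of rail_mid between -0.05 and 0.05 m and y of headband0 in the frame of rail_mid between -0.1 and 0.1 m and z of headband0 in the frame of rail_mid between -0.112 and -0.085 m and angle between each of headband0, headband1's own z axis and vertical below 0.35 rad and angle between the y axis of each of headband0, headband1 and the y axis of rail, either way round below 0.35 rad and linear speed of each of headband0, headband1 below 0.06 m/s and x of headband1 in the frame of rail_mid between -0.05 and 0.05 m and y of headband1 in the frame of rail_mid between -0.1 and 0.1 m and z of headband1 in the frame of rail_mid between -0.112 and -0.085 m), for 0.3 s.
2. the start button is pressed fully down (value of joint start above 0.0045 m), for 0.05 s.
At the end, for the whole second after the job is handed in: Each visor in a clip slot, lower edge within 5 mm of its floor, within 20 mm of its middle lengthwise, upright and in line within 0.12 rad; each headband astride the bar between the posts, tilt and skew under 0.35 rad; all let go and at rest, button out again (all of step 1 and value of joint start below 0.002 m); the robot touches nothing.
It fails at once if the sharps bin was moved by more than 30 mm (distance of sharps_bin from where it was at the start of the episode above 0.03 m).
It fails at once if the stapler was moved by more than 30 mm (distance of stapler from where it was at the start of the episode above 0.03 m).
It fails at once if the sanitiser was moved by more than 30 mm (distance of sanitiser from where it was at the start of the episode above 0.03 m).
Of visor0, visor1, visor2 only 2 to 3 are there at a start; the rules pass over those that are not, and their reading is None.
At some moment in a run one of headband0, headband1 may be knocked a few centimetres aside while the robot is not near it.
It also fails if it takes over 208 s, if anything falls off the work surface, if the arm or the gripper's body presses on something with over 40 N, if the wrist force passes 120 N, or if a joint passes its speed limit or range.

## Robot

A 7-joint arm with a two-finger parallel gripper is mounted at the origin on the work surface. World frame = base frame: x ahead of the robot, y to its left, z up, the work surface at z = 0. Lengths are in m, angles in rad, forces in N, time in s.
With the tool pointing down it reaches from about 0.4 to 0.85 m from the base axis. Payload 4.5 kg.
Tool frame: the origin (TCP) lies midway between the tips of the shut fingers; the grasp point (between the pads) lies behind it (r.grip_point_offset is the z of the grasp point in the tool frame, in m); z points along the fingers, y is the line along which they close (so a half turn about z gives the same grasp; the last joint's range is limited). The gripper opens to 88 mm and grips with 3 to 60 N. Pads are 18 mm wide; open, the fingers measure 123 mm over their backs; the gripper's body (75 mm by 187 mm) begins 45 mm behind the grasp point.
Start: joints at [1.135, 0.689, -0.195, 1.565, 0.157, 0.902, -0.215], TCP at [0.283, -0.557, 0.239] pointing down, gripper open.
Joint ranges: [-3.01, 3.01], [-0.46, 2.08], [-1.47, 1.51], [0.13, 2.56], [-1, 4.14], [0.04, 2.09], [-2.66, 2.66]. Speed limits (rad/s): [2.57, 2.57, 3.14, 3.14, 3.14, 3.14, 3.14].

## Interface

Orientations are given as a unit quaternion [x, y, z, w].
In Python, from plant import r, optics, workorder gives the robot as it stands.
- The arm moves only by the shell command python3 -m creep 'ROWS' [FORCE]. ROWS is JSON, a list of rows, each an object of numbers: "grip": the gripper command: -1 is shut, 1 is fully open, values between are in proportion; "tx", "ty", "tz": the shift along the tool's x, y, z in cm; "spin": the turn about the tool's z in degrees. In form: [{"grip": .., "tx": .., "ty": .., "tz": .., "spin": ..}, ...]. A call has 1 to 8 rows; each row shifts and turns the commanded pose from where the row before left it, along the tool's axes as they then stand; what a row does not reach is not made up. A row lasts 1/12 s, in which the tool goes at most 41.7 mm and 7.16 degrees, less where a joint would pass 70% of its speed; a pose out of reach is approached as far as the arm can. A call with a gripper value outside its range is refused whole. The fingers move at their own pace and stop on an object; FORCE is the grip in N (left out, the last holds). Time passes only in rows, so rows that do not move let the fingers close. It gives the time, the measured TCP pose, the force, the opening and the grip force at its end, in the units of the state.
- r.get_state(): the state, without advancing time (a new reading comes with each control period).
- optics.snapshot(name): name is "side" or "top"; returns (picture, depth): 480x640x3 uint8, red, green, blue; 480x640 float32, m along the optical axis (not along the pixel's ray), 0 where there is no reading.
- optics.get_calibration(name): a dict with "fx", "fy", "cx", "cy" (pixels), "D" ([k1, k2, p1, p2, k3] as OpenCV has them; the pictures are not rectified), "extrinsics" (4x4, takes a point from world to camera coordinates). Camera axes: x right, y down, z forward; pixel columns grow to the right and rows downward; lengths in m; the calibration is good to about 2 mm. A picture is of the moment at which its call begins. get_calibration takes no time and is no camera call.
- workorder.finish_job(): hands the job in; it is judged then, once.
The state is a dict: "clock": time; "q": joint angles; "qd": joint speeds; "joint_torque": joint torques, N m; "tool_pos": TCP position; "eef_rot": TCP orientation; "contact_force": force on the tool from outside, world axes, zero at the start; "moment": the same for the moment, N m; "opening": opening from 0.0 (shut) to 1.0 (fully open); "finger_force": force on a finger pad.
Only numpy, scipy, OpenCV 4.12 (cv2) and the standard library are available. Lean on these libraries where they do the work, as an engineer would, in place of code of your own. Each camera call takes 0.05 s, during which the arm holds its last target. There are 200 camera calls.

## Working session

There is one attempt and no reset: what is moved stays moved. The work goes in short steps, Python scripts to look and compute and a shell command to move; the robot and the scene stay as the last step left them, time stands still between calls to the robot, and variables do not carry over. Pictures are saved under pics/ and viewed, at most 14 in all, crops included, and the job is handed in when it is done.

```bash
ls; mkdir -p pics; cat > h.py <<'E'
import numpy as np, cv2
from plant import r, optics, workorder
def snap(n,f=None):
    p,d=optics.snapshot(n)
    if f: cv2.imwrite('pics/'+f,p[:,:,::-1])
    return p,d
def cloud(n,d):
    c=optics.get_calibration(n)
    K=np.array([[c['fx'],0,c['cx']],[0,c['fy'],c['cy']],[0,0,1.]])
    h,w=d.shape
    u,v=np.meshgrid(np.arange(w),np.arange(h))
    pt=cv2.undistortPoints(np.stack([u,v],-1).reshape(-1,1,2).astype(np.float64),K,np.array(c['D'],float)).reshape(h,w,2)
    P=np.dstack([pt[...,0]*d,pt[...,1]*d,d,np.ones_like(d)])
    W=P@np.linalg.inv(np.array(c['extrinsics'])).T
    W=W[...,:3]; W[d==0]=np.nan
    return W
E
python3 - <<'E'
from h import *
for n in('top','side'):
    p,d=snap(n,n+'0.png'); np.save(n+'0.npy',cloud(n,d)); np.save(n+'0p.npy',p)
    c=optics.get_calibration(n); print(n,np.round(np.linalg.inv(np.array(c['extrinsics'])),3).tolist(),c['fx'])
s=r.get_state(); print(s, r.grip_point_offset)
E
```

```text
pics
top [[-0.004, -0.985, 0.175, 0.285], [-1.0, 0.006, 0.01, 0.044], [-0.011, -0.175, -0.985, 1.263], [0.0, 0.0, 0.0, 1.0]] 446.0877986297991
side [[-0.925, -0.292, 0.244, 0.205], [-0.381, 0.695, -0.61, 0.793], [0.009, -0.657, -0.754, 1.017], [0.0, 0.0, 0.0, 1.0]] 577.3663796311256
{'clock': 0.1, 'q': array([ 1.13482021,  0.68989118, -0.1945043 ,  1.56617933,  0.1573019 ,
        0.90252179, -0.21512752]), 'qd': array([ 0.00026672, -0.00165655, -0.00180831, -0.00249959,  0.00027179,
       -0.00101633,  0.00172366]), 'joint_torque': array([-2.86162649e-03, -5.28505003e+01, -1.27129152e+00, -1.53837955e+01,
       -5.25495037e-02,  1.99264359e-03,  1.33716799e-05]), 'tool_pos': array([ 0.28263634, -0.55683341,  0.23801159]), 'eef_rot': array([ 9.72536556e-01,  2.32748789e-01, -2.50229527e-04, -7.65171011e-04]), 'contact_force': array([ 1.30674141, -0.4410099 ,  0.33939437]), 'moment': array([ 0.00771823,  0.00677361, -0.02197287]), 'finger_force': 0.0, 'opening': 0.9967407928029998} -0.0187
```

View pics/top0.png

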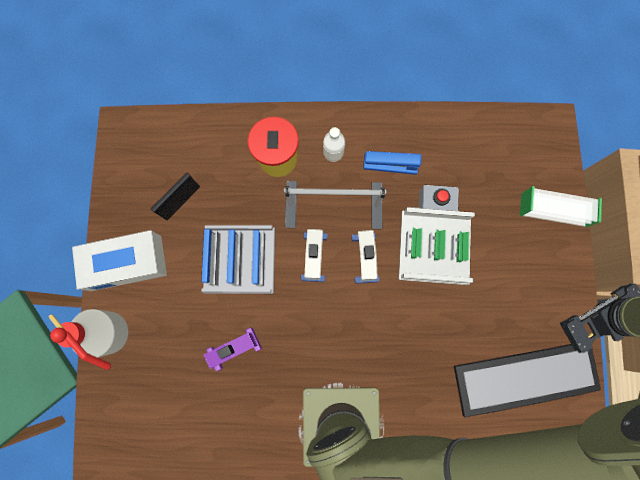

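View pics/side0.png

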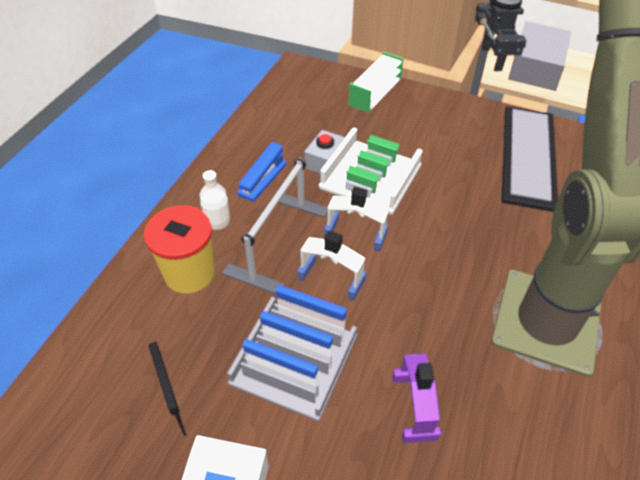

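Three blue visors (206/232/258, 257 in the top view), headband grip blocks at (313,251) and (368,252), rail at row 191, rack at (436,245) with the button at (442,197). The purple headband and black visor are decoys.

```bash
cat > m.py <<'E'
from h import *
def rect(P):
    c,s,a=cv2.minAreaRect((P[:,:2]*1000).astype(np.float32)); 
    return np.round(c,1),np.round(s,1),round(a,1),len(P)
def comps(W,mask,mn=15):
    n,l,st,ce=cv2.connectedComponentsWithStats(mask.astype(np.uint8))
    for i in range(1,n):
        if st[i,4]<mn: continue
        P=W[l==i]; P=P[~np.isnan(P[:,0])]
        if len(P)<10: continue
        yield np.round(ce[i]),P
def masks(p,W):
    p=p.astype(int);R,G,B=p[...,0],p[...,1],p[...,2];z=W[...,2]
    return dict(blue=(B>R+60)&(B>G+30)&(z>.06), green=(G>R+50)&(G>B+30)&(z>.03),
      black=(p.max(-1)<70)&(z>.08)&(z<.3), red=(R>G+80)&(R>B+80)&(z>.03)&(z<.12))
E
python3 - <<'E'
from m import *
for n in('top','side'):
    W=np.load(n+'0.npy');p=np.load(n+'0p.npy');
    for k,m in masks(p,W).items():
        for ce,P in comps(W,m):
            if not(.3<np.median(P[:,0])<1 and abs(np.median(P[:,1]))<.5):continue
            zt=np.percentile(P[:,2],90);T=P[P[:,2]>zt-.012]
            print(n,k,ce,round(zt,3),rect(T),np.round(T.mean(0),3))
    m=(W[...,2]>.128)&(W[...,2]<.155)&(W[...,0]>.55)&(W[...,0]<.8)&(abs(W[...,1])<.2)
    for ce,P in comps(W,m,10): print(n,'rail',ce,rect(P),np.round(P.mean(0),3))
    # rack cheeks
    m=(W[...,2]>.048)&(W[...,2]<.068)&(W[...,1]<-.08)&(W[...,1]>-.4)&(W[...,0]>.4)&(W[...,0]<.75)&(p.min(-1)>150)
    for ce,P in comps(W,m,10): print(n,'cheek',ce,rect(P),np.round(P.mean(0),3))
E
```

```text
top blue [410. 159.] 0.066 (array([ 737.7, -197.2]), array([71.8, 35.1]), 83.2, 212) [ 0.738 -0.203  0.063]
top blue [206. 256.] 0.132 (array([455.2, 349.7]), array([ 17. , 136.9]), 89.8, 357) [0.455 0.349 0.129]
top blue [231. 256.] 0.133 (array([452.4, 283.9]), array([ 18.1, 136.6]), 89.8, 344) [0.451 0.284 0.13 ]
top blue [255. 257.] 0.132 (array([450.8, 220.4]), array([ 15.3, 138.7]), 89.3, 322) [0.45  0.22  0.129]
top green [416. 243.] 0.07 (array([ 496.3, -209.8]), array([27.4, 79.1]), 85.4, 221) [ 0.496 -0.21   0.065]
top green [440. 245.] 0.07 (array([ 491.2, -274.1]), array([23.6, 78.9]), 87.1, 204) [ 0.491 -0.275  0.065]
top green [463. 246.] 0.069 (array([ 485.2, -338.4]), array([26.6, 79.8]), 86.4, 223) [ 0.486 -0.34   0.065]
top black [172. 193.] 0.12 (array([628. , 456.5]), array([ 17.2, 136.9]), 46.0, 218) [0.628 0.456 0.116]
top black [368. 257.] 0.147 (array([445.2, -68.9]), array([22.5, 10.6]), 62.5, 15) [ 0.446 -0.068  0.142]
top red [442. 195.] 0.085 (array([ 624.4, -284.3]), array([30.3, 34.6]), 10.0, 105) [ 0.624 -0.284  0.081]
top rail [280. 145.] (array([746. 
[... 1669 characters left out ...]
 0.12 (array([625.1, 460.4]), array([ 14.5, 138.7]), 47.1, 586) [0.621 0.464 0.118]
side red [325. 139.] 0.084 (array([ 621. , -282.6]), array([30.6, 34.8]), 22.0, 106) [ 0.62  -0.28   0.081]
side rail [273. 203.] (array([617.4,  15.1]), array([266.9,  29.3]), 88.7, 759) [0.616 0.027 0.141]
side rail [209. 178.] (array([778. ,  17.2]), array([28.3, 29.5]), 0.9, 164) [0.776 0.019 0.145]
side rail [188. 225.] (array([745.7, 156.6]), array([ 86.6, 108.5]), 89.9, 1473) [0.745 0.163 0.149]
side cheek [330. 149.] (array([ 615.4, -283.5]), array([194.5,  85.9]), 85.0, 789) [ 0.602 -0.273  0.059]
side cheek [396. 187.] (array([ 404.9, -224.6]), array([109.6,  11.4]), 88.7, 98) [ 0.404 -0.203  0.059]
```

```bash
cat > hb.py <<'E'
from m import *
import sys
def go(x,y,z,yaw=None):
    s=r.get_state(); from scipy.spatial.transform import Rotation as Ro
    M=Ro.from_quat(s['eef_rot']).as_matrix(); y0=np.degrees(np.arctan2(M[1,0],M[0,0]))
    if yaw is None: yaw=y0
    a=np.radians(yaw); d=np.array([x,y,z])-s['tool_pos']
    print('t %.1f pos %s yaw %.1f tilt %s F %s op %.2f gf %.1f'%(s['clock'],np.round(s['tool_pos'],4),y0,np.round(M[:2,2],3),np.round(s['contact_force'],1),s['opening'],s['finger_force']))
    print('  spin %.1f then tx %.2f ty %.2f tz %.2f'%((y0-yaw+180)%360-180,100*(np.cos(a)*d[0]+np.sin(a)*d[1]),100*(np.sin(a)*d[0]-np.cos(a)*d[1]),-100*d[2]))
def hb(cl,x0,y0,h=.145,rr=.1):
    for n,(W,p) in cl.items():
        near=np.hypot(W[...,0]-x0,W[...,1]-y0)<rr
        bt=near&(W[...,2]>h-.012)&(W[...,2]<h+.012)&(p.max(-1)<95)
        wh=near&(W[...,2]>h-.07)&(W[...,2]<h-.02)&(p.min(-1)>120)
        P=W[bt];Q=W[wh]
        print(n,'block',rect(P),np.round(np.median(P,0),3),'frame',rect(Q))
        q=(Q-Q.mean(0))[:,:2];v=np.linalg.svd(q,full_matrices=0)[2][0];print('   yaw %.1f'%np.degrees(np.arctan(v[1]/v[0])))
def line(P):
    c=np.median(P[:,:2],0);v=np.linalg.svd(P[:,:2]-P[:,:2].mean(0),full_matrices=0)[2][0]
    return np.degrees(np.arctan2(v[1],v[0]))%180
E
python3 - <<'E'
from hb import *
cl={n:(np.load(n+'0.npy'),np.load(n+'0p.npy')) for n in('top','side')}
hb(cl,.46,.075); hb(cl,.456,-.066)
for n,(W,p) in cl.items():
    for ce,P in comps(W,masks(p,W)['blue']): print(n,ce,line(P[P[:,2]>.12]) if P[:,2].max()>.12 else '')
    m=(W[...,2]>.136)&(W[...,2]<.15)&(abs(W[...,0]-.617)<.02)&(abs(W[...,1]-.015)<.11);print('bar',line(W[m]),W[m].mean(0))
go(.46,.075,.28,0); go(.46,.075,.28,-5)
E
```

```text
top block (array([463.4,  70.4]), array([20.4, 30.8]), 89.5, 31) [0.458 0.065 0.144] frame (array([463.6,  72. ]), array([ 40. , 128.7]), 86.4, 596)
   yaw -3.6
side block (array([461.2,  73.9]), array([25.7, 32.3]), 79.0, 187) [0.461 0.078 0.145] frame (array([461.9,  72. ]), array([ 44.8, 129.9]), 86.2, 898)
   yaw -2.1
top block (array([458.5, -71. ]), array([29.8, 23.3]), 2.9, 74) [ 0.46  -0.072  0.145] frame (array([459.3, -71.6]), array([129.7,  41. ]), 2.9, 613)
   yaw 3.2
side block (array([456.8, -67.6]), array([30.6, 23.1]), 2.5, 144) [ 0.456 -0.064  0.145] frame (array([457.6, -71.9]), array([130.1,  47.6]), 4.3, 767)
   yaw 4.3
top [410. 159.] 
top [206. 256.] 179.3852361537658
top [231. 256.] 179.49438234808184
top [255. 257.] 179.65724350433385
top [113. 259.] 
bar 88.71152734396684 [0.61814574 0.01566114 0.14095477]
side [272. 150.] 
side [311. 302.] 179.44998066238162
side [296. 329.] 179.7158862528391
side [280. 358.] 179.68550564514578
side [217. 476.] 
bar 88.5997962733541 [0.61594754 0.02024184 0.14129251]
t 0.1 pos [ 0.2826 -0.5568  0.238 ] yaw 26.9 tilt [-0.001  0.001] F [ 1.3 -0.4  0.3] op 1.00 gf 0.0
  spin 26.9 then tx 17.74 ty -63.18 tz -4.20
t 0.1 pos [ 0.2826 -0.5568  0.238 ] yaw 26.9 tilt [-0.001  0.001] F [ 1.3 -0.4  0.3] op 1.00 gf 0.0
  spin 31.9 then tx 12.16 ty -64.49 tz -4.20
```

```bash
python3 -m creep '[{"grip":0.2,"tz":-2,"spin":5.9},{"grip":0.2,"tz":-2,"spin":5.9},{"grip":0.2,"spin":5.9},{"grip":0.2,"spin":5.9},{"grip":0.2,"tx":1.5,"ty":-3.6},{"grip":0.2,"tx":1.5,"ty":-3.6},{"grip":0.2,"tx":1.5,"ty":-3.6},{"grip":0.2,"tx":1.5,"ty":-3.6}]' 25
python3 -m creep '[{"grip":0.2,"tx":1.5,"ty":-3.6},{"grip":0.2,"tx":1.5,"ty":-3.6},{"grip":0.2,"tx":1.5,"ty":-3.6},{"grip":0.2,"tx":1.5,"ty":-3.6},{"grip":0.2,"tx":1.5,"ty":-3.6},{"grip":0.2,"tx":1.5,"ty":-3.6},{"grip":0.2,"tx":1.5,"ty":-3.6},{"grip":0.2}]'
python3 -c "
from hb import *
go(.458,-.0715,.111,3.3)"
```

```text
t 0.1 pos [ 0.2826 -0.5568  0.238 ] yaw 26.9 tilt [-0.001  0.001] F [ 1.3 -0.4  0.3] op 1.00 gf 0.0
  spin 23.6 then tx 20.30 ty -47.44 tz 12.70$[0]: bad value
$[0]: bad value
```

```bash
python3 -m creep '[{"grip":0.2,"tx":0,"ty":0,"tz":-2,"spin":5.9}]' 25
```

```text
clock: 0.18
tool_pos: [0.2812, -0.5549, 0.2548]
eef_rot: [0.983, 0.182, -0.002, -0.004]
contact_force: [-0.1, -1.4, 0.3]
opening: 0.947
finger_force: 0.0
```

All five keys are needed.

```bash
python3 -m creep '[{"grip":0.2,"tx":0,"ty":0,"tz":-2,"spin":5.9},{"grip":0.2,"tx":0,"ty":0,"tz":0,"spin":5.9},{"grip":0.2,"tx":0,"ty":0,"tz":0,"spin":5.9},{"grip":0.2,"tx":1.5,"ty":-3.6,"tz":0,"spin":0},{"grip":0.2,"tx":1.5,"ty":-3.6,"tz":0,"spin":0},{"grip":0.2,"tx":1.5,"ty":-3.6,"tz":0,"spin":0},{"grip":0.2,"tx":1.5,"ty":-3.6,"tz":0,"spin":0},{"grip":0.2,"tx":1.5,"ty":-3.6,"tz":0,"spin":0}]' 25
python3 -m creep '[{"grip":0.2,"tx":1.5,"ty":-3.6,"tz":0,"spin":0},{"grip":0.2,"tx":1.5,"ty":-3.6,"tz":0,"spin":0},{"grip":0.2,"tx":1.5,"ty":-3.6,"tz":0,"spin":0},{"grip":0.2,"tx":1.5,"ty":-3.6,"tz":0,"spin":0},{"grip":0.2,"tx":1.5,"ty":-3.6,"tz":0,"spin":0},{"grip":0.2,"tx":1.5,"ty":-3.6,"tz":0,"spin":0},{"grip":0.2,"tx":0,"ty":0,"tz":0,"spin":0},{"grip":0.2,"tx":0,"ty":0,"tz":0,"spin":0}]'
python3 -c "
from hb import *
go(.458,-.0715,.111,3.3)"
```

```text
clock: 0.85
tool_pos: [0.3475, -0.3713, 0.2785]
eef_rot: [1.0, 0.029, -0.0, -0.0]
contact_force: [1.2, -0.1, -0.3]
opening: 0.599
finger_force: 0.0
clock: 1.52
tool_pos: [0.4254, -0.1499, 0.2786]
eef_rot: [0.999, 0.032, -0.0, -0.0]
contact_force: [0.5, -0.7, 0.1]
opening: 0.602
finger_force: 0.0
t 1.5 pos [ 0.4254 -0.1499  0.2786] yaw 3.7 tilt [-0.     0.001] F [ 0.5 -0.7  0.1] op 0.60 gf 0.0
  spin 0.4 then tx 3.70 ty -7.64 tz 16.76
```

```bash
python3 -m creep '[{"grip":0.2,"tx":1.85,"ty":-3.7,"tz":0,"spin":0.4},{"grip":0.2,"tx":1.85,"ty":-3.9,"tz":0,"spin":0},{"grip":0.2,"tx":0,"ty":0,"tz":4,"spin":0},{"grip":0.2,"tx":0,"ty":0,"tz":4,"spin":0},{"grip":0.2,"tx":0,"ty":0,"tz":0,"spin":0},{"grip":0.2,"tx":0,"ty":0,"tz":0,"spin":0}]'
python3 -c "
from hb import *
go(.458,-.0715,.111,3.3)
cl={}
for n in('top','side'):
    p,d=snap(n,n+'1.png'); cl[n]=(cloud(n,d),p)
hb(cl,.458,-.071)"
```

```text
clock: 2.02
tool_pos: [0.4551, -0.0775, 0.1976]
eef_rot: [1.0, 0.024, -0.003, 0.0]
contact_force: [0.2, -0.5, -0.7]
opening: 0.597
finger_force: 0.0
t 2.0 pos [ 0.4551 -0.0775  0.1976] yaw 2.8 tilt [-0.006 -0.001] F [ 0.2 -0.5 -0.7] op 0.60 gf 0.0
  spin -0.5 then tx 0.32 ty -0.58 tz 8.66
top block (array([445.2, -71.5]), array([ 3.7, 20. ]), 2.7, 19) [ 0.445 -0.071  0.144] frame (array([423.5, -73.1]), array([57.4, 39.4]), 3.1, 303)
   yaw -10.0
side block (array([456.3, -67.8]), array([29.9, 24.3]), 0.8, 143) [ 0.456 -0.064  0.145] frame (array([457.5, -71.4]), array([129.5,  47. ]), 3.6, 771)
   yaw 4.0
```

```bash
python3 -m creep '[{"grip":0.2,"tx":0.2,"ty":-0.4,"tz":3,"spin":0},{"grip":0.2,"tx":0,"ty":0,"tz":3,"spin":0},{"grip":0.2,"tx":0,"ty":0,"tz":2.6,"spin":0},{"grip":-1,"tx":0,"ty":0,"tz":0,"spin":0},{"grip":-1,"tx":0,"ty":0,"tz":0,"spin":0},{"grip":-1,"tx":0,"ty":0,"tz":0,"spin":0},{"grip":-1,"tx":0,"ty":0,"tz":0,"spin":0},{"grip":-1,"tx":0,"ty":0,"tz":0,"spin":0}]' 25
python3 -c "
from hb import *
go(.458,-.0715,.111,3.3)"
```

```text
clock: 2.78
tool_pos: [0.4601, -0.072, 0.1146]
eef_rot: [1.0, 0.025, 0.002, 0.0]
contact_force: [-0.4, 0.8, 8.6]
opening: 0.271
finger_force: 25.0
t 2.8 pos [ 0.4601 -0.072   0.1146] yaw 2.9 tilt [ 0.004 -0.   ] F [-0.4  0.8  8.6] op 0.27 gf 25.0
  spin -0.4 then tx -0.21 ty -0.07 tz 0.36
```

```bash
python3 -m creep '[{"grip":-1,"tx":0,"ty":0,"tz":-2,"spin":0},{"grip":-1,"tx":0,"ty":0,"tz":-4,"spin":0},{"grip":-1,"tx":0,"ty":0,"tz":-4,"spin":0},{"grip":-1,"tx":0,"ty":0,"tz":-4,"spin":0},{"grip":-1,"tx":0,"ty":0,"tz":-4,"spin":0},{"grip":-1,"tx":0,"ty":0,"tz":0,"spin":4.2},{"grip":-1,"tx":0,"ty":0,"tz":0,"spin":0}]'
python3 -m creep '[{"grip":-1,"tx":2,"ty":-0.5,"tz":0,"spin":0},{"grip":-1,"tx":3,"ty":-0.8,"tz":0,"spin":0},{"grip":-1,"tx":3,"ty":-0.8,"tz":0,"spin":0},{"grip":-1,"tx":3,"ty":-0.8,"tz":0,"spin":0},{"grip":-1,"tx":3,"ty":-0.8,"tz":0,"spin":0},{"grip":-1,"tx":1.5,"ty":-0.3,"tz":0,"spin":0},{"grip":-1,"tx":0,"ty":0,"tz":0,"spin":0},{"grip":-1,"tx":0,"ty":0,"tz":0,"spin":0}]'
python3 -c "
from hb import *
go(.6173,-.035,.285,-1.35)
snap('side','side2.png')"
```

```text
clock: 3.37
tool_pos: [0.46, -0.072, 0.2959]
eef_rot: [1.0, -0.012, 0.003, 0.0]
contact_force: [0.5, 0.1, -2.1]
opening: 0.271
finger_force: 25.0
clock: 4.03
tool_pos: [0.6135, -0.0352, 0.291]
eef_rot: [1.0, -0.01, -0.002, 0.0]
contact_force: [-0.2, 0.1, -2.3]
opening: 0.268
finger_force: 25.0
t 4.0 pos [ 0.6135 -0.0352  0.291 ] yaw -1.2 tilt [-0.004 -0.   ] F [-0.2  0.1 -2.3] op 0.27 gf 25.0
  spin 0.2 then tx 0.38 ty -0.03 tz 0.60
```

View pics/side2.png

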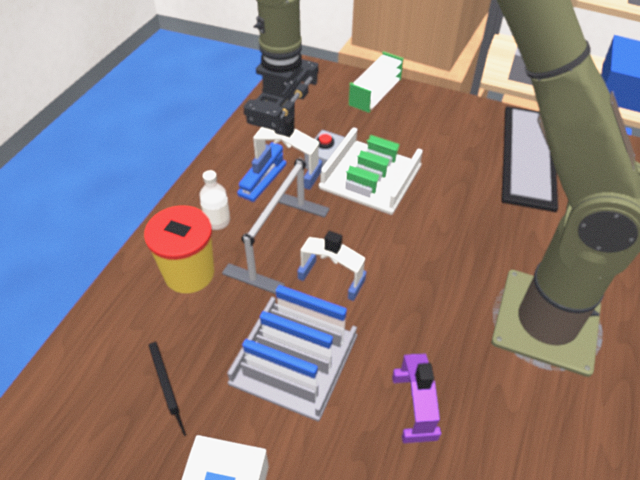

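The headband hangs level in the gripper above the bar, around (285,140). Lowering it.

```bash
python3 -m creep '[{"grip":-1,"tx":0.3,"ty":0,"tz":2,"spin":0},{"grip":-1,"tx":0,"ty":0,"tz":3,"spin":0},{"grip":-1,"tx":0,"ty":0,"tz":3,"spin":0},{"grip":-1,"tx":0,"ty":0,"tz":3,"spin":0},{"grip":-1,"tx":0,"ty":0,"tz":1.5,"spin":0},{"grip":-1,"tx":0,"ty":0,"tz":0.3,"spin":0},{"grip":-1,"tx":0,"ty":0,"tz":0,"spin":0},{"grip":-1,"tx":0,"ty":0,"tz":0,"spin":0}]'
python3 -m creep '[{"grip":-1,"tx":0,"ty":0,"tz":0.3,"spin":0},{"grip":-1,"tx":0,"ty":0,"tz":0.3,"spin":0},{"grip":-1,"tx":0,"ty":0,"tz":0,"spin":0}]'
python3 -c "
from hb import *
go(.6173,-.035,.1566,-1.35)"
```

```text
clock: 4.75
tool_pos: [0.6175, -0.0358, 0.1658]
eef_rot: [1.0, -0.011, 0.0, 0.0]
contact_force: [-0.2, -0.4, -1.2]
opening: 0.269
finger_force: 25.0
clock: 5.0
tool_pos: [0.6176, -0.0354, 0.159]
eef_rot: [1.0, -0.011, 0.0, 0.0]
contact_force: [0.1, -0.9, -0.7]
opening: 0.273
finger_force: 25.0
t 5.0 pos [ 0.6176 -0.0354  0.159 ] yaw -1.3 tilt [ 0. -0.] F [ 0.1 -0.9 -0.7] op 0.27 gf 25.0
  spin 0.1 then tx -0.03 ty -0.03 tz 0.24
```

```bash
python3 -m creep '[{"grip":-1,"tx":0,"ty":0,"tz":0.2,"spin":0},{"grip":-1,"tx":0,"ty":0,"tz":0,"spin":0},{"grip":-0.2,"tx":0,"ty":0,"tz":0,"spin":0},{"grip":0,"tx":0,"ty":0,"tz":0,"spin":0},{"grip":0,"tx":0,"ty":0,"tz":0,"spin":0},{"grip":0,"tx":0,"ty":0,"tz":-2,"spin":0},{"grip":0.2,"tx":0,"ty":0,"tz":-4,"spin":0},{"grip":0.2,"tx":0,"ty":0,"tz":-3,"spin":0}]'
python3 -m creep '[{"grip":0.2,"tx":-3.1,"ty":-2.1,"tz":-1,"spin":1},{"grip":0.2,"tx":-3.1,"ty":-2.1,"tz":0,"spin":1.2},{"grip":0.2,"tx":-3.1,"ty":-2.1,"tz":0,"spin":0},{"grip":0.2,"tx":-3.1,"ty":-2.1,"tz":0,"spin":0},{"grip":0.2,"tx":-3.1,"ty":-2.1,"tz":0,"spin":0},{"grip":0.2,"tx":0,"ty":0,"tz":0,"spin":0},{"grip":0.2,"tx":0,"ty":0,"tz":0,"spin":0}]'
python3 -c "
from hb import *
cl={}
for n in('top','side'):
    p,d=snap(n,n+'3.png'); cl[n]=(cloud(n,d),p)
go(.4625,.072,.111,-3.5)
hb(cl,.4625,.072); hb(cl,.617,-.035,.187)"
```

```text
clock: 5.67
tool_pos: [0.6176, -0.0354, 0.2482]
eef_rot: [1.0, -0.011, -0.0, 0.0]
contact_force: [1.2, -0.5, 0.5]
opening: 0.594
finger_force: 0.0
clock: 6.25
tool_pos: [0.4667, 0.0785, 0.2571]
eef_rot: [1.0, -0.028, -0.0, -0.0]
contact_force: [0.2, -0.7, 0.4]
opening: 0.6
finger_force: 0.0
t 6.3 pos [0.469  0.0767 0.257 ] yaw -3.5 tilt [ 0.002 -0.   ] F [ 0.2 -0.7  0.3] op 0.60 gf 0.0
  spin -0.0 then tx -0.62 ty 0.50 tz 14.60
top block (array([0., 0.]), array([0., 0.]), 0.0, 0) [nan nan nan] frame (array([0., 0.]), array([0., 0.]), 0.0, 0)
  return _methods._mean(a, axis=axis, dtype=dtype,
  ret = um.true_divide(
hb.py:17: RuntimeWarning: Mean of empty slice.
  q=(Q-Q.mean(0))[:,:2];v=np.linalg.svd(q,full_matrices=0)[2][0];print('   yaw %.1f'%np.degrees(np.arctan(v[1]/v[0])))
Traceback (most recent call last):
  File "hb.py", line 17, in hb
    q=(Q-Q.mean(0))[:,:2];v=np.linalg.svd(q,full_matrices=0)[2][0];print('   yaw %.1f'%np.degrees(np.arctan(v[1]/v[0])))
                            ~~~~~~~~~~~~~~~~~~~~~~~~~~~~~~~~~~~^^^
IndexError: index 0 is out of bounds for axis 0 with size 0
```

```bash
sed -i "s/        P=W\[bt\];Q=W\[wh\]/&\n        if len(Q)<20: print(n,'occluded'); continue/" hb.py
python3 -c "
from hb import *
cl={}
for n in('top','side'):
    p,d=snap(n,n+'3.png'); cl[n]=(cloud(n,d),p)
hb(cl,.4625,.072); print(); hb(cl,.617,-.035,.187)
go(.4625,.072,.113,-3.5)"
```

```text
top occluded
side block (array([461.9,  74.2]), array([24.1, 31.7]), 87.4, 185) [0.461 0.077 0.145] frame (array([462. ,  72.2]), array([ 45.2, 129.9]), 87.2, 901)
   yaw -2.0

top block (array([617.6, -34.8]), array([22.5, 32.6]), 87.3, 112) [ 0.616 -0.034  0.187] frame (array([614.9, -36.9]), array([119.9, 117.4]), 46.5, 754)
   yaw -2.3
side block (array([615.2, -31.9]), array([31.2, 24.2]), 2.3, 155) [ 0.613 -0.028  0.186] frame (array([616.5, -21.7]), array([110.2, 141.7]), 36.1, 645)
   yaw -77.9
t 6.5 pos [0.4693 0.0761 0.2568] yaw -3.6 tilt [ 0.001 -0.   ] F [ 0.2 -0.8 -0.5] op 0.60 gf 0.0
  spin -0.1 then tx -0.65 ty 0.46 tz 14.38
```

View pics/side3.png

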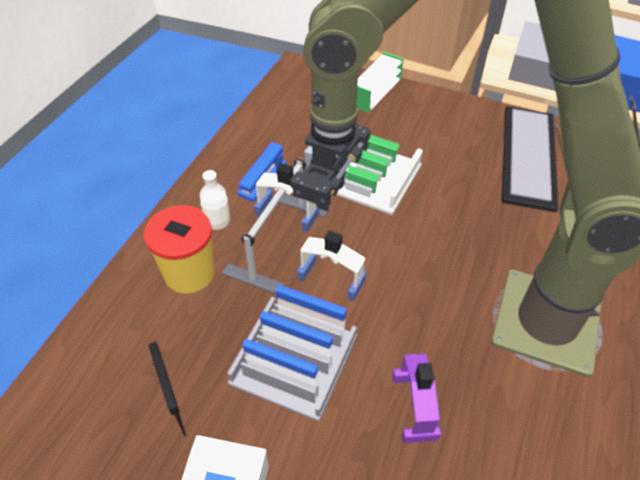

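The first headband sits on the bar (block at (285,175)); the second is unmoved at (333,242). Grasping it.

```bash
python3 -m creep '[{"grip":0.2,"tx":-0.6,"ty":0.4,"tz":3,"spin":0},{"grip":0.2,"tx":0,"ty":0,"tz":4,"spin":0},{"grip":0.2,"tx":0,"ty":0,"tz":4,"spin":0},{"grip":0.2,"tx":0,"ty":0,"tz":3,"spin":0},{"grip":0.2,"tx":0,"ty":0,"tz":0,"spin":0}]'
python3 -m creep '[{"grip":-1,"tx":0,"ty":0,"tz":0.2,"spin":0},{"grip":-1,"tx":0,"ty":0,"tz":0,"spin":0},{"grip":-1,"tx":0,"ty":0,"tz":0,"spin":0},{"grip":-1,"tx":0,"ty":0,"tz":0,"spin":0},{"grip":-1,"tx":0,"ty":0,"tz":0,"spin":0},{"grip":-1,"tx":0,"ty":0,"tz":0,"spin":0}]'
python3 -c "
from hb import *
go(.6182,.063,.29,-1.35)"
```

```text
clock: 6.87
tool_pos: [0.4595, 0.072, 0.1119]
eef_rot: [1.0, -0.031, -0.004, 0.001]
contact_force: [-0.2, 0.5, -0.3]
opening: 0.599
finger_force: 0.0
clock: 7.37
tool_pos: [0.4628, 0.0733, 0.1161]
eef_rot: [1.0, -0.031, 0.002, -0.0]
contact_force: [0.3, -1.3, 7.8]
opening: 0.272
finger_force: 24.8
t 7.4 pos [0.4628 0.0733 0.1161] yaw -3.5 tilt [0.003 0.   ] F [ 0.3 -1.3  7.8] op 0.27 gf 24.8
  spin -2.2 then tx 15.56 ty 0.66 tz -17.39
```

```bash
python3 -m creep '[{"grip":-1,"tx":0,"ty":0,"tz":-2,"spin":0},{"grip":-1,"tx":0,"ty":0,"tz":-4,"spin":0},{"grip":-1,"tx":0,"ty":0,"tz":-4,"spin":0},{"grip":-1,"tx":0,"ty":0,"tz":-4,"spin":0},{"grip":-1,"tx":0,"ty":0,"tz":-4,"spin":0},{"grip":-1,"tx":0,"ty":0,"tz":0,"spin":-2.2},{"grip":-1,"tx":0,"ty":0,"tz":0,"spin":0}]'
python3 -m creep '[{"grip":-1,"tx":2,"ty":0.1,"tz":0,"spin":0},{"grip":-1,"tx":3,"ty":0.1,"tz":0,"spin":0},{"grip":-1,"tx":3,"ty":0.1,"tz":0,"spin":0},{"grip":-1,"tx":3,"ty":0.1,"tz":0,"spin":0},{"grip":-1,"tx":3,"ty":0.1,"tz":0,"spin":0},{"grip":-1,"tx":1.5,"ty":0.1,"tz":0,"spin":0},{"grip":-1,"tx":0,"ty":0,"tz":0,"spin":0},{"grip":-1,"tx":0,"ty":0,"tz":0,"spin":0}]'
python3 -c "
from hb import *
go(.6182,.063,.158,-1.35)"
```

```text
clock: 7.95
tool_pos: [0.4629, 0.0738, 0.2974]
eef_rot: [1.0, -0.011, 0.003, -0.001]
contact_force: [-0.3, 0.0, -1.8]
opening: 0.274
finger_force: 24.9
clock: 8.62
tool_pos: [0.6154, 0.0638, 0.2927]
eef_rot: [1.0, -0.012, -0.002, 0.0]
contact_force: [0.0, 0.1, -2.1]
opening: 0.269
finger_force: 24.9
t 8.6 pos [0.6154 0.0638 0.2927] yaw -1.3 tilt [-0.004 -0.001] F [ 0.   0.1 -2.1] op 0.27 gf 24.9
  spin 0.0 then tx 0.28 ty 0.07 tz 13.47
```

```bash
python3 -m creep '[{"grip":-1,"tx":0.1,"ty":0,"tz":2,"spin":0},{"grip":-1,"tx":0,"ty":0,"tz":3,"spin":0},{"grip":-1,"tx":0,"ty":0,"tz":3,"spin":0},{"grip":-1,"tx":0,"ty":0,"tz":3,"spin":0},{"grip":-1,"tx":0,"ty":0,"tz":1.5,"spin":0},{"grip":-1,"tx":0,"ty":0,"tz":0.3,"spin":0},{"grip":-1,"tx":0,"ty":0,"tz":0.4,"spin":0},{"grip":-1,"tx":0,"ty":0,"tz":0,"spin":0}]'
python3 -m creep '[{"grip":-1,"tx":0,"ty":0,"tz":0.2,"spin":0},{"grip":-1,"tx":0,"ty":0,"tz":0.1,"spin":0},{"grip":-1,"tx":0,"ty":0,"tz":0,"spin":0}]'
python3 -c "
from hb import *
go(.6182,.063,.158,-1.35)"
```

```text
clock: 9.28
tool_pos: [0.6168, 0.0642, 0.1629]
eef_rot: [1.0, -0.011, -0.0, 0.0]
contact_force: [-0.0, 0.2, -1.2]
opening: 0.272
finger_force: 25.0
clock: 9.53
tool_pos: [0.6178, 0.0641, 0.1604]
eef_rot: [1.0, -0.011, 0.001, -0.0]
contact_force: [-1.1, -0.6, -0.8]
opening: 0.268
finger_force: 25.0
t 9.5 pos [0.6178 0.0641 0.1604] yaw -1.3 tilt [0.001 0.   ] F [-1.1 -0.6 -0.8] op 0.27 gf 25.0
  spin 0.1 then tx 0.04 ty 0.11 tz 0.24
```

```bash
python3 -m creep '[{"grip":-1,"tx":0,"ty":0,"tz":0.2,"spin":0},{"grip":-1,"tx":0,"ty":0,"tz":0,"spin":0},{"grip":-0.2,"tx":0,"ty":0,"tz":0,"spin":0},{"grip":-0.1,"tx":0,"ty":0,"tz":0,"spin":0},{"grip":-0.1,"tx":0,"ty":0,"tz":0,"spin":0},{"grip":-0.1,"tx":0,"ty":0,"tz":-2,"spin":0},{"grip":-0.1,"tx":0,"ty":0,"tz":-4,"spin":0},{"grip":-0.1,"tx":0,"ty":0,"tz":-4,"spin":0}]'
python3 -m creep '[{"grip":-0.2,"tx":-2.8,"ty":-2.5,"tz":-0.5,"spin":-0.9},{"grip":-0.2,"tx":-2.8,"ty":-2.6,"tz":0,"spin":0},{"grip":-0.2,"tx":-2.8,"ty":-2.6,"tz":0,"spin":0},{"grip":-0.2,"tx":-2.8,"ty":-2.6,"tz":0,"spin":0},{"grip":-0.2,"tx":-2.8,"ty":-2.6,"tz":0,"spin":0},{"grip":-0.2,"tx":-2.8,"ty":-2.6,"tz":0,"spin":0},{"grip":-0.2,"tx":0,"ty":0,"tz":0,"spin":0},{"grip":-0.2,"tx":0,"ty":0,"tz":0,"spin":0}]'
python3 -c "
from hb import *
cl={}
for n in('top','side'):
    p,d=snap(n,n+'4.png'); cl[n]=(cloud(n,d),p)
    W=cl[n][0]
    for ce,P in comps(W,masks(p,W)['blue']):
        if P[:,2].max()>.12 and P[:,2].max()<.15:
            T=P[P[:,2]>.12]; print(n,rect(T),line(T))
hb(cl,.617,-.035,.187);hb(cl,.617,.063,.187)
go(.450,.221,.103,-.45)"
```

```text
clock: 10.2
tool_pos: [0.6163, 0.0638, 0.2576]
eef_rot: [1.0, -0.011, -0.002, 0.0]
contact_force: [1.0, -0.1, -0.3]
opening: 0.451
finger_force: 0.0
clock: 10.87
tool_pos: [0.4494, 0.2226, 0.263]
eef_rot: [1.0, -0.001, -0.0, -0.0]
contact_force: [0.8, -0.6, 0.0]
opening: 0.399
finger_force: 0.0
side (array([448. , 222.8]), array([139.2,  19.1]), 0.0, 702) 179.53942246669314
side (array([449.9, 286.6]), array([ 18.5, 139.7]), 89.6, 764) 179.51733386232715
side (array([452.4, 352.7]), array([ 18.7, 140.7]), 89.4, 815) 179.53742438930766
top block (array([617.1,   8.9]), array([ 31.5, 110.7]), 0.4, 170) [ 0.617 -0.029  0.187] frame (array([617.9, -28.3]), array([177.3, 130.5]), 84.0, 978)
   yaw 89.0
side block (array([625.6,  12.9]), array([ 29.1, 106.9]), 9.8, 99) [ 0.622 -0.021  0.186] frame (array([646.8,  11.2]), array([ 87.1, 146.9]), 28.8, 514)
   yaw -54.7
top block (array([617.8,  17.8]), array([108.1,  31.2]), 89.4, 169) [0.617 0.057 0.186] frame (array([619.9,  55.1]), array([130. , 181.6]), 0.1, 1025)
   yaw 84.0
side block (array([616.5,  21.4]), array([114.3,  30. ]), 88.9, 212) [0.619 0.067 0.186] frame (array([634.2,  58.1]), array([110.1, 173.8]), 28.8, 1073)
   yaw -79.6
t 11.0 pos [0.4518 0.2198 0.2629] yaw -0.4 tilt [ 0.001 -0.001] F [-0.1 -0.2  0.5] op 0.40 gf 0.0
  spin 0.0 then tx -0.18 ty -0.12 tz 15.99
```

View pics/side4.png

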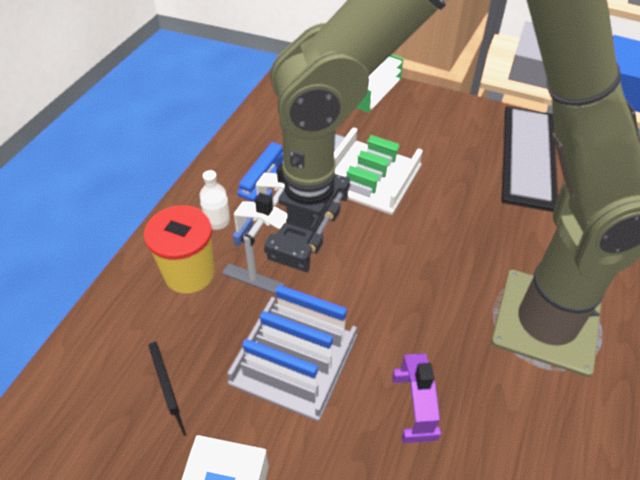

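```bash
python3 -m creep '[{"grip":-0.2,"tx":-0.1,"ty":-0.1,"tz":3,"spin":0},{"grip":-0.2,"tx":0,"ty":0,"tz":4,"spin":0},{"grip":-0.2,"tx":0,"ty":0,"tz":4,"spin":0},{"grip":-0.2,"tx":0,"ty":0,"tz":3.5,"spin":0},{"grip":-0.2,"tx":0,"ty":0,"tz":1.6,"spin":0},{"grip":-0.2,"tx":0,"ty":0,"tz":0,"spin":0},{"grip":-0.2,"tx":0,"ty":0,"tz":0,"spin":0}]'
python3 -m creep '[{"grip":-1,"tx":0,"ty":0,"tz":0,"spin":0},{"grip":-1,"tx":0,"ty":0,"tz":0,"spin":0},{"grip":-1,"tx":0,"ty":0,"tz":0,"spin":0},{"grip":-1,"tx":0,"ty":0,"tz":0,"spin":0},{"grip":-1,"tx":0,"ty":0,"tz":0,"spin":0},{"grip":-1,"tx":0,"ty":0,"tz":0,"spin":0}]' 40
python3 -c "
from hb import *
go(.450,.221,.103,-.45)"
```

```text
clock: 11.55
tool_pos: [0.451, 0.22, 0.1012]
eef_rot: [1.0, -0.005, -0.0, 0.001]
contact_force: [-0.3, 0.3, 0.8]
opening: 0.403
finger_force: 0.0
clock: 12.05
tool_pos: [0.4511, 0.2217, 0.1031]
eef_rot: [1.0, -0.004, 0.001, -0.0]
contact_force: [0.4, -0.8, 6.2]
opening: 0.182
finger_force: 40.0
t 12.1 pos [0.4511 0.2217 0.1031] yaw -0.4 tilt [0.003 0.001] F [ 0.4 -0.8  6.2] op 0.18 gf 40.0
  spin 0.0 then tx -0.11 ty 0.07 tz 0.01
```

```bash
python3 -m creep '[{"grip":-1,"tx":0,"ty":0,"tz":-2,"spin":0},{"grip":-1,"tx":0,"ty":0,"tz":-3.5,"spin":0},{"grip":-1,"tx":0,"ty":0,"tz":-3.5,"spin":0},{"grip":-1,"tx":0,"ty":0,"tz":-3.5,"spin":0},{"grip":-1,"tx":0,"ty":0,"tz":-2.5,"spin":0},{"grip":-1,"tx":0,"ty":0,"tz":0,"spin":4.1},{"grip":-1,"tx":0.3,"ty":2,"tz":0,"spin":0},{"grip":-1,"tx":0.5,"ty":3.5,"tz":0,"spin":0}]'
python3 -m creep '[{"grip":-1,"tx":0.5,"ty":3.9,"tz":0,"spin":0},{"grip":-1,"tx":0.5,"ty":3.9,"tz":0,"spin":0},{"grip":-1,"tx":0.5,"ty":3.9,"tz":0,"spin":0},{"grip":-1,"tx":0.5,"ty":3.9,"tz":0,"spin":0},{"grip":-1,"tx":0.5,"ty":3.9,"tz":0,"spin":0},{"grip":-1,"tx":0.5,"ty":3.9,"tz":0,"spin":0},{"grip":-1,"tx":0.5,"ty":3.9,"tz":0,"spin":0},{"grip":-1,"tx":0.5,"ty":3.9,"tz":0,"spin":0}]'
python3 -m creep '[{"grip":-1,"tx":0.5,"ty":3.9,"tz":0,"spin":0},{"grip":-1,"tx":0.5,"ty":3.9,"tz":0,"spin":0},{"grip":-1,"tx":0.5,"ty":3.9,"tz":0,"spin":0},{"grip":-1,"tx":0.5,"ty":3.9,"tz":0,"spin":0},{"grip":-1,"tx":0.5,"ty":2,"tz":0,"spin":0},{"grip":-1,"tx":0,"ty":0,"tz":0,"spin":0},{"grip":-1,"tx":0,"ty":0,"tz":0,"spin":0}]'
python3 -c "
from hb import *
go(.4864,-.3384,.17,-4.5)"
```

```text
clock: 12.72
tool_pos: [0.4537, 0.1702, 0.2528]
eef_rot: [0.999, -0.035, 0.001, -0.002]
contact_force: [0.0, -0.4, -2.1]
opening: 0.183
finger_force: 40.0
clock: 13.38
tool_pos: [0.4687, -0.1499, 0.2522]
eef_rot: [0.999, -0.039, 0.0, 0.0]
contact_force: [1.0, 0.8, -1.1]
opening: 0.178
finger_force: 40.0
clock: 13.97
tool_pos: [0.4797, -0.3265, 0.2516]
eef_rot: [0.999, -0.04, -0.0, 0.0]
contact_force: [0.7, 0.2, -1.1]
opening: 0.178
finger_force: 40.0
t 14.0 pos [ 0.4797 -0.3265  0.2516] yaw -4.6 tilt [-0. -0.] F [ 0.7  0.2 -1.1] op 0.18 gf 40.0
  spin -0.1 then tx 0.76 ty 1.13 tz 8.16
```

```bash
python3 -m creep '[{"grip":-1,"tx":0.7,"ty":1.1,"tz":0,"spin":0},{"grip":-1,"tx":0,"ty":0,"tz":3,"spin":0},{"grip":-1,"tx":0,"ty":0,"tz":3,"spin":0},{"grip":-1,"tx":0,"ty":0,"tz":1.6,"spin":0},{"grip":-1,"tx":0,"ty":0,"tz":0,"spin":0},{"grip":-1,"tx":0,"ty":0,"tz":0,"spin":0},{"grip":-1,"tx":0,"ty":0,"tz":0,"spin":0}]'
python3 -c "
from hb import *
go(.4864,-.3384,.15,-4.5)
p,d=snap('side','side5.png')
cv2.imwrite('pics/side5c.png',cv2.resize(p[80:240,260:460,::-1],None,fx=3.7,fy=3.7,interpolation=2))
p,d=snap('top','top5.png');W=cloud('top',d)
m=masks(p,W)['blue']&(W[...,1]<-.15)&(W[...,0]<.65)
for ce,P in comps(W,m): print(rect(P),line(P),P[:,2].max())"
```

```text
clock: 14.55
tool_pos: [0.4876, -0.3363, 0.1771]
eef_rot: [0.999, -0.038, 0.001, 0.0]
contact_force: [-0.1, -1.2, -0.4]
opening: 0.177
finger_force: 40.0
t 14.6 pos [ 0.4876 -0.3363  0.1771] yaw -4.4 tilt [ 0.002 -0.001] F [-0.1 -1.2 -0.4] op 0.18 gf 40.0
  spin 0.1 then tx -0.10 ty 0.21 tz 2.71
(array([ 532.5, -320.1]), array([13.6, 63.1]), 44.1, 37) 131.8277828774157 0.32703109061294133
(array([ 443.4, -334.6]), array([45. , 34.6]), 22.4, 171) 175.56795597169855 0.2645637294161408
```

View pics/side5c.png

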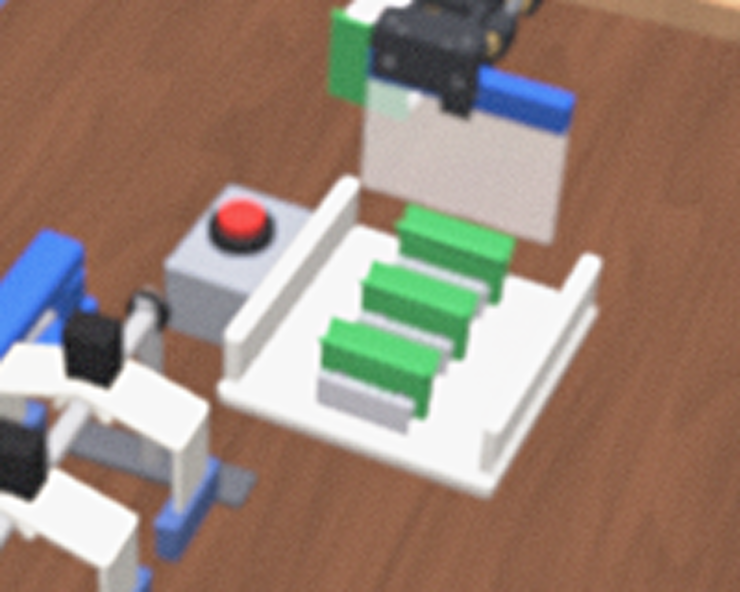

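The visor hangs over the far slot, clear of the cheeks. I'll check the profile across the jaws to get the mouth's centre.

```bash
python3 - <<'E'
from hb import *
a=np.radians(-4.5); 
for n in('top','side'):
    W=np.load(n+'0.npy');p=np.load(n+'0p.npy').astype(int)
    dx,dy=W[...,0]-.490,W[...,1]+.2735
    xs=np.cos(a)*dx+np.sin(a)*dy; ys=-np.sin(a)*dx+np.cos(a)*dy
    g=(p[...,1]>p[...,0]+50)
    for c in(0,.065,-.065):
        o=[]
        for y in np.arange(-.03,.031,.004):
            m=(abs(xs)<.03)&(abs(ys-c-y)<.002)
            zz=W[...,2][m]; gg=g[m]
            o.append('%d:%d/%d/%.1f'%(y*1000,1000*np.median(zz) if m.any() else -1,1000*zz.max() if m.any() else -1,gg.mean() if m.any() else 0))
        print(n,c,' '.join(o))
        m=g&(abs(ys-c)<.03)&(W[...,2]>.06)&(abs(xs)<.06); print('   green x %.1f y %.1f'%(1000*(np.percentile(xs[m],2)+np.percentile(xs[m],98))/2,1000*(np.percentile(ys[m],2)+np.percentile(ys[m],98))/2-1000*c), np.round(1000*np.percentile(ys[m]-c,[2,98])))
p=np.load('top0p.npy'); cv2.imwrite('pics/rack.png',cv2.resize(p[180:290,390:485,::-1],None,fx=5.4,fy=5.4,interpolation=2))
E
```

```text
top 0 -30:15/20/0.0 -26:-1/-1/0.0 -22:43/46/0.0 -18:48/53/0.0 -13:65/67/1.0 -9:67/72/1.0 -5:61/69/1.0 -1:55/64/1.0 2:56/62/0.8 6:34/68/0.5 10:66/71/0.6 13:37/71/0.1 18:39/50/0.0 22:17/49/0.0 26:14/20/0.0 30:15/20/0.0
   green x 0.7 y -0.7 [-13.  11.]
top 0.065 -30:15/18/0.0 -26:-1/-1/0.0 -22:44/48/0.0 -18:48/50/0.0 -13:67/72/0.9 -9:65/73/1.0 -5:60/68/1.0 -1:53/63/1.0 2:57/61/0.9 6:48/67/0.6 10:64/72/0.5 13:39/72/0.3 18:44/50/0.0 22:24/48/0.0 26:14/18/0.0 30:14/21/0.0
   green x 1.1 y -0.7 [-14.  12.]
top -0.065 -30:18/18/0.0 -26:-1/-1/0.0 -22:47/47/0.0 -18:-1/-1/0.0 -13:67/72/1.0 -9:66/74/1.0 -5:60/70/1.0 -1:53/62/1.0 2:56/59/0.8 6:32/66/0.4 10:67/71/0.7 13:67/72/0.6 18:44/48/0.0 22:29/50/0.0 26:14/19/0.0 30:14/17/0.0
   green x 1.3 y -0.5 [-13.  12.]
side 0 -30:-1/-1/0.0 -26:-1/-1/0.0 -22:-1/-1/0.0 -18:-1/-1/0.0 -13:65/67/0.9 -9:67/72/1.0 -5:63/72/1.0 -1:61/72/1.0 2:45/60/0.8 6:45/59/0.8 10:58/69/0.8 13:68/72/0.9 18:41/74/0.2 22:42/48/0.2 26:47/49/0.0 30:-1/-1/0.0
   green x -2.3 y 1.4 [-13.  16.]
side 0.065 -30:-1/-1/0.0 -26:-1/-1/0.0 -22:-1/-1/0.0 -18:-1/-1/0.0 -13:67/68/0.9 -9:66/70/1.0 -5:63/71/1.0 -1:60/67/1.0 2:46/67/0.9 6:47/66/0.9 10:67/71/0.9 13:71/75/0.9 18:40/47/0.0 22:38/48/0.0 26:18/50/0.0 30:15/18/0.0
   green x -1.8 y 0.3 [-13.  14.]
side -0.065 -30:-1/-1/0.0 -26:-1/-1/0.0 -22:-1/-1/0.0 -18:-1/-1/0.0 -13:64/68/1.0 -9:66/71/1.0 -5:63/73/1.0 -1:61/68/1.0 2:43/65/0.8 6:46/65/0.8 10:61/70/0.9 13:68/70/0.9 18:43/45/0.0 22:44/48/0.0 26:46/48/0.2 30:47/47/0.0
   green x -1.6 y 0.7 [-14.  15.]
```

View pics/rack.png

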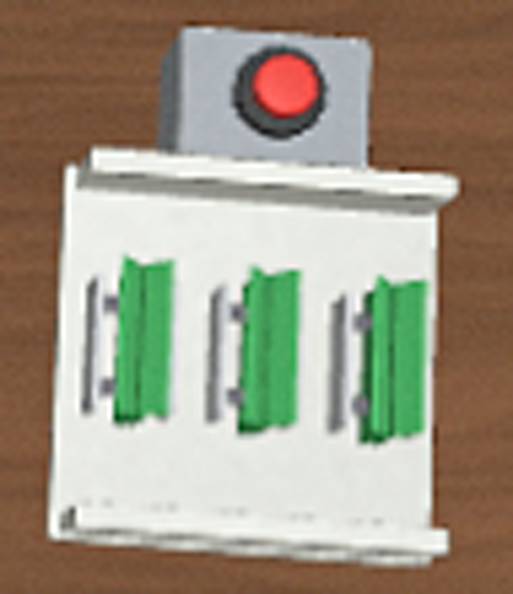

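The two green jaws form a V whose centre is within 1 mm of my estimate. Inserting.

```bash
python3 -m creep '[{"grip":-1,"tx":0,"ty":0.2,"tz":1.5,"spin":0},{"grip":-1,"tx":0,"ty":0,"tz":1.5,"spin":0},{"grip":-1,"tx":0,"ty":0,"tz":1,"spin":0},{"grip":-1,"tx":0,"ty":0,"tz":1,"spin":0},{"grip":-1,"tx":0,"ty":0,"tz":0,"spin":0},{"grip":-1,"tx":0,"ty":0,"tz":0,"spin":0}]' 50
python3 -c "
from hb import *
go(.4864,-.338,.106,-4.5)"
python3 -m creep '[{"grip":-1,"tx":0,"ty":0,"tz":0.7,"spin":0},{"grip":-1,"tx":0,"ty":0,"tz":0.7,"spin":0},{"grip":-1,"tx":0,"ty":0,"tz":0,"spin":0},{"grip":-1,"tx":0,"ty":0,"tz":0,"spin":0}]' 50
python3 -c "
from hb import *
go(.4864,-.338,.106,-4.5)"
```

```text
clock: 15.15
tool_pos: [0.4868, -0.3387, 0.1253]
eef_rot: [0.999, -0.039, 0.0, -0.0]
contact_force: [1.9, 0.1, -6.2]
opening: 0.179
finger_force: 50.0
t 15.2 pos [ 0.4868 -0.3387  0.1253] yaw -4.5 tilt [0. 0.] F [ 1.9  0.1 -6.2] op 0.18 gf 50.0
  spin 0.0 then tx -0.04 ty -0.07 tz 1.93
clock: 15.48
tool_pos: [0.4864, -0.3388, 0.111]
eef_rot: [0.999, -0.039, -0.0, -0.0]
contact_force: [1.6, -0.3, -5.9]
opening: 0.176
finger_force: 50.0
t 15.5 pos [ 0.4864 -0.3388  0.111 ] yaw -4.5 tilt [-0.  0.] F [ 1.6 -0.3 -5.9] op 0.18 gf 50.0
  spin 0.0 then tx -0.01 ty -0.08 tz 0.50
```

```bash
python3 -m creep '[{"grip":-1,"tx":0,"ty":0,"tz":0.4,"spin":0},{"grip":-1,"tx":0,"ty":0,"tz":0.2,"spin":0},{"grip":-1,"tx":0,"ty":0,"tz":0.2,"spin":0},{"grip":-1,"tx":0,"ty":0,"tz":0,"spin":0},{"grip":-1,"tx":0,"ty":0,"tz":0,"spin":0}]' 50
python3 -c "
from hb import *
go(.4864,-.338,.106,-4.5)
p,d=snap('side','side6.png');W=cloud('side',d)
for ce,P in comps(W,masks(p,W)['blue']&(W[...,1]<-.15)&(W[...,0]<.65)): print(rect(P),np.round(np.percentile(P[:,2],[2,50,95]),4))"
```

```text
clock: 15.9
tool_pos: [0.4863, -0.3394, 0.106]
eef_rot: [0.999, -0.039, 0.0, 0.001]
contact_force: [-2.2, 2.2, 17.9]
opening: 0.177
finger_force: 50.0
t 15.9 pos [ 0.4863 -0.3394  0.106 ] yaw -4.5 tilt [ 0.001 -0.001] F [-2.2  2.2 17.9] op 0.18 gf 50.0
  spin -0.0 then tx -0.00 ty -0.14 tz 0.00
(array([ 439. , -305.6]), array([ 58.9, 103.8]), 11.8, 261) [0.1119 0.1296 0.1388]
```

```bash
python3 -m creep '[{"grip":-0.6,"tx":0,"ty":0,"tz":-0.4,"spin":0},{"grip":-0.2,"tx":0,"ty":0,"tz":0,"spin":0},{"grip":-0.2,"tx":0,"ty":0,"tz":0,"spin":0},{"grip":-0.2,"tx":0,"ty":0,"tz":-1.5,"spin":0},{"grip":-0.2,"tx":0,"ty":0,"tz":-4,"spin":0},{"grip":-0.2,"tx":0,"ty":0,"tz":-4,"spin":0},{"grip":-0.2,"tx":0,"ty":0,"tz":-4,"spin":0},{"grip":-0.2,"tx":0,"ty":0,"tz":-1,"spin":-4.1}]'
python3 -m creep '[{"grip":-0.2,"tx":-0.3,"ty":-3.9,"tz":0,"spin":0},{"grip":-0.2,"tx":-0.3,"ty":-3.9,"tz":0,"spin":0},{"grip":-0.2,"tx":-0.3,"ty":-3.9,"tz":0,"spin":0},{"grip":-0.2,"tx":-0.3,"ty":-3.9,"tz":0,"spin":0},{"grip":-0.2,"tx":-0.3,"ty":-3.9,"tz":0,"spin":0},{"grip":-0.2,"tx":-0.3,"ty":-3.9,"tz":0,"spin":0},{"grip":-0.2,"tx":-0.3,"ty":-3.9,"tz":0,"spin":0},{"grip":-0.2,"tx":-0.3,"ty":-3.9,"tz":0,"spin":0}]'
python3 -m creep '[{"grip":-0.2,"tx":-0.2,"ty":-3.9,"tz":0,"spin":0},{"grip":-0.2,"tx":-0.2,"ty":-3.9,"tz":0,"spin":0},{"grip":-0.2,"tx":-0.2,"ty":-3.9,"tz":0,"spin":0},{"grip":-0.2,"tx":-0.2,"ty":-3.9,"tz":0,"spin":0},{"grip":-0.2,"tx":-0.2,"ty":-3.9,"tz":0,"spin":0},{"grip":-0.2,"tx":-0.2,"ty":-3.9,"tz":0,"spin":0},{"grip":-0.2,"tx":-0.2,"ty":-3.9,"tz":0,"spin":0},{"grip":-0.2,"tx":-0.2,"ty":-3.9,"tz":0,"spin":0}]'
cat > chk.py <<'E'
from hb import *
import sys
for n in('top','side'):
    p,d=snap(n,sys.argv[1]+n+'.png');W=cloud(n,d)
    for ce,P in comps(W,masks(p,W)['blue']):
        zt=np.percentile(P[:,2],95)
        if .11<zt<.16: T=P[P[:,2]>zt-.012];print(n,rect(T),'yaw %.1f zt %.3f'%((line(T)+90)%180-90,zt))
    bt=(abs(W[...,2]-.187)<.012)&(p.max(-1)<95)&(abs(W[...,0]-.617)<.05)&(abs(W[...,1])<.15)
    for ce,P in comps(W,bt,10): print(n,'hb',rect(P))
E
python3 chk.py c1; python3 -c "
from hb import *
go(.4515,.286,.103,-.45)"
```

```text
clock: 16.62
tool_pos: [0.4887, -0.3408, 0.2584]
eef_rot: [1.0, -0.003, 0.004, 0.003]
contact_force: [0.8, -0.3, 0.1]
opening: 0.403
finger_force: 0.0
clock: 17.28
tool_pos: [0.4635, -0.0254, 0.2523]
eef_rot: [1.0, -0.004, -0.001, 0.0]
contact_force: [1.2, -0.7, -0.0]
opening: 0.397
finger_force: 0.0
clock: 17.95
tool_pos: [0.4498, 0.2867, 0.2521]
eef_rot: [1.0, -0.003, -0.0, 0.001]
contact_force: [0.8, -0.9, -0.3]
opening: 0.395
finger_force: 0.0
top (array([ 485.6, -339. ]), array([ 17.1, 136.5]), 84.8, 344) yaw -4.9 zt 0.136
top hb (array([618.,  63.]), array([17.8, 30.8]), 89.6, 99)
top hb (array([616.9, -33.8]), array([20.6, 32.2]), 89.8, 112)
side (array([ 483.5, -337.1]), array([ 23.9, 138.1]), 84.3, 377) yaw -5.3 zt 0.135
side (array([449.6, 286.6]), array([ 19.8, 139.7]), 89.2, 745) yaw -0.4 zt 0.133
side (array([452.6, 352.5]), array([ 18. , 140.7]), 89.2, 808) yaw -0.4 zt 0.132
side hb (array([624.2,  67.5]), array([22.1, 16.6]), 86.8, 63)
t 18.1 pos [0.4484 0.2937 0.2521] yaw 0.3 tilt [-0.001  0.005] F [-0.  -0.2 -0.3] op 0.40 gf 0.0
  spin 0.7 then tx 0.31 ty 0.77 tz 14.91
```

First visor is fully seated (top at 0.1355 vs 0.1325 in the stand, matching the 3 mm floor difference). Next one.

```bash
python3 -m creep '[{"grip":-0.2,"tx":0.3,"ty":0.7,"tz":3,"spin":0.7},{"grip":-0.2,"tx":0,"ty":0,"tz":4,"spin":0},{"grip":-0.2,"tx":0,"ty":0,"tz":4,"spin":0},{"grip":-0.2,"tx":0,"ty":0,"tz":2.5,"spin":0},{"grip":-0.2,"tx":0,"ty":0,"tz":1.4,"spin":0},{"grip":-0.2,"tx":0,"ty":0,"tz":0,"spin":0},{"grip":-0.2,"tx":0,"ty":0,"tz":0,"spin":0}]'
python3 -m creep '[{"grip":-1,"tx":0,"ty":0,"tz":0,"spin":0},{"grip":-1,"tx":0,"ty":0,"tz":0,"spin":0},{"grip":-1,"tx":0,"ty":0,"tz":0,"spin":0},{"grip":-1,"tx":0,"ty":0,"tz":0,"spin":0},{"grip":-1,"tx":0,"ty":0,"tz":0,"spin":0},{"grip":-1,"tx":0,"ty":0,"tz":0,"spin":0}]' 50
python3 -c "
from hb import *
go(.450,.286,.25,-4.5); go(.490,-.2735,.25,-4.5)"
```

```text
clock: 18.63
tool_pos: [0.4531, 0.2773, 0.103]
eef_rot: [1.0, -0.01, -0.001, 0.001]
contact_force: [0.4, -1.0, 0.7]
opening: 0.401
finger_force: 0.0
clock: 19.13
tool_pos: [0.4544, 0.2799, 0.1051]
eef_rot: [1.0, -0.009, 0.001, -0.002]
contact_force: [-0.2, 2.3, 6.3]
opening: 0.183
finger_force: 48.0
t 19.1 pos [0.4544 0.2799 0.1051] yaw -1.0 tilt [0.003 0.003] F [-0.2  2.3  6.3] op 0.18 gf 48.0
  spin 3.5 then tx -0.49 ty -0.57 tz -14.49
t 19.1 pos [0.4544 0.2799 0.1051] yaw -1.0 tilt [0.003 0.003] F [-0.2  2.3  6.3] op 0.18 gf 48.0
  spin 3.5 then tx 7.89 ty 54.89 tz -14.49
```

```bash
python3 -m creep '[{"grip":-1,"tx":0,"ty":0,"tz":-2,"spin":0},{"grip":-1,"tx":0,"ty":0,"tz":-3.5,"spin":0},{"grip":-1,"tx":0,"ty":0,"tz":-3.5,"spin":0},{"grip":-1,"tx":0,"ty":0,"tz":-3.5,"spin":0},{"grip":-1,"tx":0,"ty":0,"tz":-2,"spin":0},{"grip":-1,"tx":0,"ty":0,"tz":0,"spin":3.5},{"grip":-1,"tx":0.3,"ty":2,"tz":0,"spin":0},{"grip":-1,"tx":0.5,"ty":3.5,"tz":0,"spin":0}]'
python3 -m creep '[{"grip":-1,"tx":0.5,"ty":3.9,"tz":0,"spin":0},{"grip":-1,"tx":0.5,"ty":3.9,"tz":0,"spin":0},{"grip":-1,"tx":0.5,"ty":3.9,"tz":0,"spin":0},{"grip":-1,"tx":0.6,"ty":3.9,"tz":0,"spin":0},{"grip":-1,"tx":0.6,"ty":3.9,"tz":0,"spin":0},{"grip":-1,"tx":0.6,"ty":3.9,"tz":0,"spin":0},{"grip":-1,"tx":0.6,"ty":3.9,"tz":0,"spin":0},{"grip":-1,"tx":0.6,"ty":3.9,"tz":0,"spin":0}]'
python3 -m creep '[{"grip":-1,"tx":0.6,"ty":3.9,"tz":0,"spin":0},{"grip":-1,"tx":0.6,"ty":3.9,"tz":0,"spin":0},{"grip":-1,"tx":0.6,"ty":3.9,"tz":0,"spin":0},{"grip":-1,"tx":0.6,"ty":3.9,"tz":0,"spin":0},{"grip":-1,"tx":0.5,"ty":2,"tz":0,"spin":0},{"grip":-1,"tx":0,"ty":0,"tz":0,"spin":0},{"grip":-1,"tx":0,"ty":0,"tz":0,"spin":0}]'
python3 -c "
from hb import *
go(.4934,-.2735,.175,-4.5)"
```

```text
clock: 19.8
tool_pos: [0.4566, 0.2264, 0.2494]
eef_rot: [0.999, -0.036, 0.001, -0.002]
contact_force: [0.8, -0.1, -1.3]
opening: 0.181
finger_force: 49.1
clock: 20.47
tool_pos: [0.4761, -0.0941, 0.2489]
eef_rot: [0.999, -0.04, -0.0, 0.0]
contact_force: [1.4, -0.4, -2.1]
opening: 0.176
finger_force: 49.1
clock: 21.05
tool_pos: [0.4908, -0.2709, 0.2484]
eef_rot: [0.999, -0.042, -0.001, 0.0]
contact_force: [1.3, 0.8, -0.7]
opening: 0.178
finger_force: 49.1
t 21.1 pos [ 0.4908 -0.2709  0.2484] yaw -4.8 tilt [-0.001 -0.   ] F [ 1.3  0.8 -0.7] op 0.18 gf 49.1
  spin -0.3 then tx 0.28 ty 0.24 tz 7.34
```

```bash
python3 -m creep '[{"grip":-1,"tx":0.2,"ty":0.2,"tz":0,"spin":-0.3},{"grip":-1,"tx":0,"ty":0,"tz":3,"spin":0},{"grip":-1,"tx":0,"ty":0,"tz":3,"spin":0},{"grip":-1,"tx":0,"ty":0,"tz":1,"spin":0},{"grip":-1,"tx":0,"ty":0,"tz":0,"spin":0},{"grip":-1,"tx":0,"ty":0,"tz":0,"spin":0},{"grip":-1,"tx":0,"ty":0,"tz":0,"spin":0}]'
python3 -c "
from hb import *
go(.4934,-.2735,.108,-4.5)
p,d=snap('side','side7.png')
cv2.imwrite('pics/side7c.png',cv2.resize(p[80:240,260:460,::-1],None,fx=3,fy=3,interpolation=2))"
```

```text
clock: 21.63
tool_pos: [0.4948, -0.2715, 0.1801]
eef_rot: [0.999, -0.037, 0.001, 0.0]
contact_force: [0.4, 0.2, -1.3]
opening: 0.178
finger_force: 49.1
t 21.6 pos [ 0.4948 -0.2715  0.1801] yaw -4.2 tilt [ 0.002 -0.001] F [ 0.4  0.2 -1.3] op 0.18 gf 49.1
  spin 0.3 then tx -0.12 ty 0.21 tz 7.21
```

View pics/side7c.png

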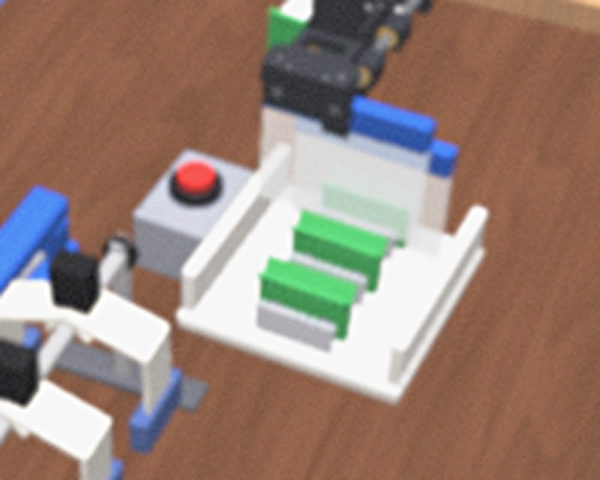

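The visor is held upright and in line over the middle slot, with the first one behind it. Pushing down.

```bash
python3 -m creep '[{"grip":-1,"tx":-0.1,"ty":0.1,"tz":1.5,"spin":0},{"grip":-1,"tx":0,"ty":0,"tz":1.5,"spin":0},{"grip":-1,"tx":0,"ty":0,"tz":1,"spin":0},{"grip":-1,"tx":0,"ty":0,"tz":1,"spin":0},{"grip":-1,"tx":0,"ty":0,"tz":0.7,"spin":0},{"grip":-1,"tx":0,"ty":0,"tz":0.7,"spin":0},{"grip":-1,"tx":0,"ty":0,"tz":0,"spin":0},{"grip":-1,"tx":0,"ty":0,"tz":0,"spin":0}]' 50
python3 -m creep '[{"grip":-1,"tx":0,"ty":0,"tz":0.5,"spin":0},{"grip":-1,"tx":0,"ty":0,"tz":0.2,"spin":0},{"grip":-1,"tx":0,"ty":0,"tz":0.2,"spin":0},{"grip":-1,"tx":0,"ty":0,"tz":0,"spin":0},{"grip":-1,"tx":0,"ty":0,"tz":0,"spin":0}]' 50
python3 -c "
from hb import *
go(.4934,-.2735,.108,-4.5)"
```

```text
clock: 22.35
tool_pos: [0.4925, -0.2733, 0.1142]
eef_rot: [0.999, -0.038, -0.0, 0.0]
contact_force: [1.6, -2.8, -4.4]
opening: 0.178
finger_force: 49.8
clock: 22.77
tool_pos: [0.4924, -0.2733, 0.1083]
eef_rot: [0.999, -0.038, 0.0, 0.001]
contact_force: [-5.3, -1.2, 22.1]
opening: 0.177
finger_force: 49.8
t 22.8 pos [ 0.4924 -0.2733  0.1083] yaw -4.3 tilt [ 0.001 -0.001] F [-5.3 -1.2 22.1] op 0.18 gf 49.8
  spin 0.2 then tx 0.10 ty 0.02 tz 0.03
```

```bash
python3 -m creep '[{"grip":-0.6,"tx":0,"ty":0,"tz":-0.4,"spin":0},{"grip":-0.2,"tx":0,"ty":0,"tz":0,"spin":0},{"grip":-0.2,"tx":0,"ty":0,"tz":0,"spin":0},{"grip":-0.2,"tx":0,"ty":0,"tz":-1.5,"spin":0},{"grip":-0.2,"tx":0,"ty":0,"tz":-4,"spin":0},{"grip":-0.2,"tx":0,"ty":0,"tz":-4,"spin":0},{"grip":-0.2,"tx":0,"ty":0,"tz":-4,"spin":0},{"grip":-0.2,"tx":0,"ty":0,"tz":-1,"spin":-3.9}]'
python3 -m creep '[{"grip":-0.2,"tx":-0.3,"ty":-3.9,"tz":0,"spin":0},{"grip":-0.2,"tx":-0.3,"ty":-3.9,"tz":0,"spin":0},{"grip":-0.2,"tx":-0.3,"ty":-3.9,"tz":0,"spin":0},{"grip":-0.2,"tx":-0.3,"ty":-3.9,"tz":0,"spin":0},{"grip":-0.2,"tx":-0.3,"ty":-3.9,"tz":0,"spin":0},{"grip":-0.2,"tx":-0.3,"ty":-3.9,"tz":0,"spin":0},{"grip":-0.2,"tx":-0.3,"ty":-3.9,"tz":0,"spin":0},{"grip":-0.2,"tx":-0.3,"ty":-3.9,"tz":0,"spin":0}]'
python3 -m creep '[{"grip":-0.2,"tx":-0.2,"ty":-3.9,"tz":0,"spin":0},{"grip":-0.2,"tx":-0.2,"ty":-3.9,"tz":0,"spin":0},{"grip":-0.2,"tx":-0.2,"ty":-3.9,"tz":0,"spin":0},{"grip":-0.2,"tx":-0.2,"ty":-3.9,"tz":0,"spin":0},{"grip":-0.2,"tx":-0.2,"ty":-3.9,"tz":0,"spin":0},{"grip":-0.2,"tx":-0.2,"ty":-3.9,"tz":0,"spin":0},{"grip":-0.2,"tx":-0.2,"ty":-3.9,"tz":0,"spin":0},{"grip":-0.2,"tx":0,"ty":-3,"tz":0,"spin":0}]'
python3 -m creep '[{"grip":-0.2,"tx":0,"ty":0,"tz":0,"spin":0},{"grip":-0.2,"tx":0,"ty":0,"tz":0,"spin":0},{"grip":-0.2,"tx":0,"ty":0,"tz":0,"spin":0}]'
python3 chk.py c2; python3 -c "
from hb import *
go(.4525,.350,.103,-.45)"
```

```text
clock: 23.43
tool_pos: [0.4953, -0.2731, 0.26]
eef_rot: [1.0, -0.003, 0.004, 0.002]
contact_force: [0.9, -0.9, 1.0]
opening: 0.402
finger_force: 0.0
clock: 24.1
tool_pos: [0.4695, 0.0418, 0.2542]
eef_rot: [1.0, -0.003, -0.001, -0.0]
contact_force: [1.0, 0.8, -0.9]
opening: 0.406
finger_force: 0.0
clock: 24.77
tool_pos: [0.4563, 0.3468, 0.2539]
eef_rot: [1.0, -0.001, -0.001, -0.001]
contact_force: [-0.7, 0.1, -0.7]
opening: 0.398
finger_force: 0.0
clock: 25.02
tool_pos: [0.4582, 0.3414, 0.2539]
eef_rot: [1.0, -0.003, -0.001, 0.001]
contact_force: [0.6, -0.3, -0.2]
opening: 0.401
finger_force: 0.0
top (array([ 490.7, -272. ]), array([ 17.7, 138.3]), 85.5, 354) yaw -4.7 zt 0.136
top (array([ 486.5, -339.2]), array([ 17.9, 137.2]), 85.7, 344) yaw -4.8 zt 0.135
top (array([502.6, 341.9]), array([32.3,  2.3]), 1.5, 24) yaw 1.1 zt 0.130
top hb (array([618. ,  62.9]), array([17.7, 29.5]), 89.6, 100)
top hb (array([619. , -36.3]), array([20.6, 31.4]), 88.4, 115)
side (array([ 483.7, -337. ]), array([ 24.3, 137.4]), 85.2, 373) yaw -5.2 zt 0.135
side (array([ 487.4, -270. ]), array([ 21.2, 138.3]), 85.1, 386) yaw -4.7 zt 0.135
side (array([452.3, 352.6]), array([ 18.4, 140.3]), 89.8, 803) yaw -0.5 zt 0.132
t 25.1 pos [0.4589 0.3405 0.2543] yaw -0.5 tilt [-0.001 -0.002] F [-0.9 -0.1 -0.2] op 0.40 gf 0.0
  spin -0.1 then tx -0.64 ty -0.95 tz 15.13
```

```bash
python3 -m creep '[{"grip":-0.2,"tx":-0.5,"ty":-1,"tz":2,"spin":0},{"grip":-0.2,"tx":0,"ty":0,"tz":4,"spin":0},{"grip":-0.2,"tx":0,"ty":0,"tz":4,"spin":0},{"grip":-0.2,"tx":0,"ty":0,"tz":3.5,"spin":0},{"grip":-0.2,"tx":0,"ty":0,"tz":1.6,"spin":0},{"grip":-0.2,"tx":0,"ty":0,"tz":0,"spin":0},{"grip":-0.2,"tx":0,"ty":0,"tz":0,"spin":0},{"grip":-0.2,"tx":0,"ty":0,"tz":0,"spin":0}]'
python3 -m creep '[{"grip":-1,"tx":0,"ty":0,"tz":0,"spin":0},{"grip":-1,"tx":0,"ty":0,"tz":0,"spin":0},{"grip":-1,"tx":0,"ty":0,"tz":0,"spin":0},{"grip":-1,"tx":0,"ty":0,"tz":0,"spin":0},{"grip":-1,"tx":0,"ty":0,"tz":0,"spin":0},{"grip":-1,"tx":0,"ty":0,"tz":0,"spin":0}]' 50
python3 -c "
from hb import *
go(.4951,-.2087,.25,-4.5)"
```

```text
clock: 25.78
tool_pos: [0.455, 0.3525, 0.1051]
eef_rot: [1.0, -0.004, 0.001, -0.001]
contact_force: [-0.1, 0.8, -0.2]
opening: 0.399
finger_force: 0.0
clock: 26.28
tool_pos: [0.4543, 0.3525, 0.1049]
eef_rot: [1.0, -0.004, 0.001, -0.0]
contact_force: [-1.2, -0.6, 6.5]
opening: 0.173
finger_force: 49.8
t 26.3 pos [0.4543 0.3525 0.1049] yaw -0.4 tilt [0.001 0.   ] F [-1.2 -0.6  6.5] op 0.17 gf 49.8
  spin 4.1 then tx 8.47 ty 55.63 tz -14.51
```

```bash
python3 -m creep '[{"grip":-1,"tx":0,"ty":0,"tz":-2,"spin":0},{"grip":-1,"tx":0,"ty":0,"tz":-3.5,"spin":0},{"grip":-1,"tx":0,"ty":0,"tz":-3.5,"spin":0},{"grip":-1,"tx":0,"ty":0,"tz":-3.5,"spin":0},{"grip":-1,"tx":0,"ty":0,"tz":-2,"spin":0},{"grip":-1,"tx":0,"ty":0,"tz":0,"spin":4.1},{"grip":-1,"tx":0.3,"ty":2,"tz":0,"spin":0},{"grip":-1,"tx":0.5,"ty":3.5,"tz":0,"spin":0}]'
python3 -m creep '[{"grip":-1,"tx":0.5,"ty":3.9,"tz":0,"spin":0},{"grip":-1,"tx":0.5,"ty":3.9,"tz":0,"spin":0},{"grip":-1,"tx":0.5,"ty":3.9,"tz":0,"spin":0},{"grip":-1,"tx":0.6,"ty":3.9,"tz":0,"spin":0},{"grip":-1,"tx":0.6,"ty":3.9,"tz":0,"spin":0},{"grip":-1,"tx":0.6,"ty":3.9,"tz":0,"spin":0},{"grip":-1,"tx":0.6,"ty":3.9,"tz":0,"spin":0},{"grip":-1,"tx":0.6,"ty":3.9,"tz":0,"spin":0}]'
python3 -m creep '[{"grip":-1,"tx":0.6,"ty":3.9,"tz":0,"spin":0},{"grip":-1,"tx":0.6,"ty":3.9,"tz":0,"spin":0},{"grip":-1,"tx":0.6,"ty":3.9,"tz":0,"spin":0},{"grip":-1,"tx":0.6,"ty":3.9,"tz":0,"spin":0},{"grip":-1,"tx":0.6,"ty":2.5,"tz":0,"spin":0},{"grip":-1,"tx":0,"ty":0,"tz":0,"spin":0},{"grip":-1,"tx":0,"ty":0,"tz":0,"spin":0},{"grip":-1,"tx":0,"ty":0,"tz":0,"spin":0}]'
python3 -c "
from hb import *
go(.4961,-.2087,.175,-4.5)"
```

```text
clock: 26.95
tool_pos: [0.4565, 0.3016, 0.2494]
eef_rot: [0.999, -0.035, 0.001, -0.003]
contact_force: [0.8, -0.4, -1.5]
opening: 0.178
finger_force: 49.8
clock: 27.62
tool_pos: [0.4776, -0.0192, 0.249]
eef_rot: [0.999, -0.039, 0.0, 0.0]
contact_force: [1.3, -1.1, -1.4]
opening: 0.178
finger_force: 49.8
clock: 28.28
tool_pos: [0.4935, -0.1991, 0.2487]
eef_rot: [0.999, -0.039, -0.0, -0.001]
contact_force: [0.5, 0.9, -1.6]
opening: 0.178
finger_force: 49.8
t 28.3 pos [ 0.4935 -0.1991  0.2487] yaw -4.4 tilt [-0.     0.001] F [ 0.5  0.9 -1.6] op 0.18 gf 49.8
  spin 0.1 then tx 0.34 ty 0.94 tz 7.37
```

```bash
python3 -m creep '[{"grip":-1,"tx":0.2,"ty":0.9,"tz":0,"spin":0},{"grip":-1,"tx":0,"ty":0,"tz":3,"spin":0},{"grip":-1,"tx":0,"ty":0,"tz":3,"spin":0},{"grip":-1,"tx":0,"ty":0,"tz":1,"spin":0},{"grip":-1,"tx":0,"ty":0,"tz":0,"spin":0},{"grip":-1,"tx":0,"ty":0,"tz":0,"spin":0},{"grip":-1,"tx":0,"ty":0,"tz":0,"spin":0}]'
python3 -c "
from hb import *
go(.4961,-.2087,.108,-4.5)"
```

```text
clock: 28.87
tool_pos: [0.4961, -0.2093, 0.1801]
eef_rot: [0.999, -0.039, 0.001, 0.0]
contact_force: [-0.4, -0.4, -0.5]
opening: 0.177
finger_force: 49.8
t 28.9 pos [ 0.4961 -0.2093  0.1801] yaw -4.4 tilt [ 0.002 -0.001] F [-0.4 -0.4 -0.5] op 0.18 gf 49.8
  spin 0.1 then tx -0.00 ty -0.06 tz 7.21
```

```bash
python3 -m creep '[{"grip":-1,"tx":0,"ty":0,"tz":1.5,"spin":0},{"grip":-1,"tx":0,"ty":0,"tz":1.5,"spin":0},{"grip":-1,"tx":0,"ty":0,"tz":1,"spin":0},{"grip":-1,"tx":0,"ty":0,"tz":1,"spin":0},{"grip":-1,"tx":0,"ty":0,"tz":0.7,"spin":0},{"grip":-1,"tx":0,"ty":0,"tz":0.7,"spin":0},{"grip":-1,"tx":0,"ty":0,"tz":0,"spin":0},{"grip":-1,"tx":0,"ty":0,"tz":0,"spin":0}]' 50
python3 -m creep '[{"grip":-1,"tx":0,"ty":0,"tz":0.5,"spin":0},{"grip":-1,"tx":0,"ty":0,"tz":0.2,"spin":0},{"grip":-1,"tx":0,"ty":0,"tz":0.2,"spin":0},{"grip":-1,"tx":0,"ty":0,"tz":0,"spin":0},{"grip":-1,"tx":0,"ty":0,"tz":0,"spin":0}]' 50
python3 -c "
from hb import *
go(.4961,-.2087,.108,-4.5)"
python3 -m creep '[{"grip":-0.6,"tx":0,"ty":0,"tz":-0.4,"spin":0},{"grip":-0.2,"tx":0,"ty":0,"tz":0,"spin":0},{"grip":-0.2,"tx":0,"ty":0,"tz":0,"spin":0},{"grip":-0.2,"tx":0,"ty":0,"tz":-1.5,"spin":0},{"grip":-0.2,"tx":0,"ty":0,"tz":-4,"spin":0},{"grip":-0.2,"tx":0,"ty":0,"tz":-4,"spin":0},{"grip":-0.2,"tx":0,"ty":0,"tz":-4,"spin":0}]'
python3 -m creep '[{"grip":-0.2,"tx":-4,"ty":0,"tz":0,"spin":0},{"grip":-0.2,"tx":-4,"ty":0,"tz":0,"spin":0},{"grip":-1,"tx":-4,"ty":0,"tz":0,"spin":0},{"grip":-1,"tx":-3,"ty":0,"tz":0,"spin":0},{"grip":-1,"tx":0,"ty":0,"tz":0,"spin":0},{"grip":-1,"tx":0,"ty":0,"tz":0,"spin":0},{"grip":-1,"tx":0,"ty":0,"tz":0,"spin":0}]'
python3 chk.py c3
```

```text
clock: 29.53
tool_pos: [0.4952, -0.2092, 0.1141]
eef_rot: [0.999, -0.039, -0.0, -0.0]
contact_force: [2.4, -0.4, -5.3]
opening: 0.176
finger_force: 49.8
clock: 29.95
tool_pos: [0.4952, -0.2098, 0.1077]
eef_rot: [0.999, -0.039, 0.001, 0.001]
contact_force: [-2.1, 1.7, 18.2]
opening: 0.18
finger_force: 49.9
t 29.9 pos [ 0.4952 -0.2098  0.1077] yaw -4.5 tilt [ 0.001 -0.001] F [-2.1  1.7 18.2] op 0.18 gf 49.9
  spin 0.0 then tx 0.08 ty -0.12 tz -0.03
clock: 30.53
tool_pos: [0.4939, -0.2092, 0.2454]
eef_rot: [0.999, -0.039, -0.001, -0.0]
contact_force: [0.1, -0.4, -0.1]
opening: 0.395
finger_force: 0.0
clock: 31.12
tool_pos: [0.3465, -0.1979, 0.2448]
eef_rot: [0.999, -0.039, 0.001, 0.0]
contact_force: [1.2, 1.2, -0.3]
opening: 0.046
finger_force: 0.0
top (array([ 495.9, -209.5]), array([ 15.6, 137.6]), 85.2, 318) yaw -4.8 zt 0.136
top (array([ 455.5, -247.9]), array([ 66.8, 212.8]), 58.6, 341) yaw -13.6 zt 0.136
top (array([ 453.9, -286.8]), array([ 63.7, 232.8]), 46.3, 216) yaw -21.2 zt 0.136
top hb (array([617.8,  62.9]), array([17.6, 30.7]), 89.9, 74)
top hb (array([619.2, -36.2]), array([20.4, 31.6]), 89.2, 112)
side (array([ 425. , -260.4]), array([108.9, 294.2]), 37.6, 368) yaw -13.9 zt 0.136
side (array([ 487.9, -270.5]), array([ 23.8, 139.7]), 87.6, 396) yaw -4.7 zt 0.135
side (array([ 493.3, -206.6]), array([ 20.5, 139.2]), 86.4, 410) yaw -4.9 zt 0.135
side hb (array([616.1, -33. ]), array([31. , 24.3]), 3.4, 152)
side hb (array([617.6,  66.9]), array([32.4, 24.5]), 4.4, 169)
```

View pics/c3side.png

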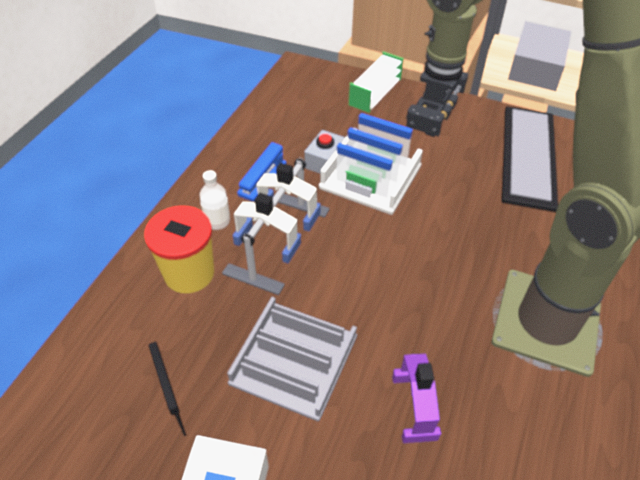

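All three visors are seated, both headbands hang on the bar, and the obstacles are undisturbed. Now the button.

```bash
python3 -m creep '[{"grip":-1,"tx":3.5,"ty":0.8,"tz":0,"spin":0},{"grip":-1,"tx":3.5,"ty":0.8,"tz":0,"spin":0},{"grip":-1,"tx":3.5,"ty":0.8,"tz":0,"spin":0},{"grip":-1,"tx":3.5,"ty":0.8,"tz":0,"spin":0},{"grip":-1,"tx":3.5,"ty":0.8,"tz":0,"spin":0},{"grip":-1,"tx":3.5,"ty":0.8,"tz":0,"spin":0},{"grip":-1,"tx":3.5,"ty":0.8,"tz":0,"spin":0},{"grip":-1,"tx":3.5,"ty":0.7,"tz":0,"spin":0}]'
python3 -m creep '[{"grip":-1,"tx":0,"ty":0,"tz":3,"spin":0},{"grip":-1,"tx":0,"ty":0,"tz":3,"spin":0},{"grip":-1,"tx":0,"ty":0,"tz":3,"spin":0},{"grip":-1,"tx":0,"ty":0,"tz":3,"spin":0},{"grip":-1,"tx":0,"ty":0,"tz":0,"spin":0},{"grip":-1,"tx":0,"ty":0,"tz":0,"spin":0},{"grip":-1,"tx":0,"ty":0,"tz":0,"spin":0}]'
python3 -c "
from hb import *
go(.622,-.283,.082,-4.5)"
```

```text
clock: 31.88
tool_pos: [0.6221, -0.2825, 0.2441]
eef_rot: [0.999, -0.039, 0.0, 0.0]
contact_force: [0.9, 0.6, 0.1]
opening: 0.009
finger_force: 0.0
clock: 32.47
tool_pos: [0.6212, -0.2826, 0.126]
eef_rot: [0.999, -0.039, 0.001, 0.0]
contact_force: [-0.4, 0.2, 0.4]
opening: 0.008
finger_force: 0.0
t 32.5 pos [ 0.6212 -0.2826  0.126 ] yaw -4.5 tilt [ 0.003 -0.001] F [-0.4  0.2  0.4] op 0.01 gf 0.0
  spin 0.0 then tx 0.08 ty 0.04 tz 4.40
```

```bash
python3 -m creep '[{"grip":-1,"tx":0.1,"ty":0,"tz":2,"spin":0},{"grip":-1,"tx":0,"ty":0,"tz":2,"spin":0},{"grip":-1,"tx":0,"ty":0,"tz":0.5,"spin":0},{"grip":-1,"tx":0,"ty":0,"tz":0.4,"spin":0},{"grip":-1,"tx":0,"ty":0,"tz":0,"spin":0},{"grip":-1,"tx":0,"ty":0,"tz":0,"spin":0}]'
python3 -m creep '[{"grip":-1,"tx":0,"ty":0,"tz":0.3,"spin":0},{"grip":-1,"tx":0,"ty":0,"tz":0,"spin":0},{"grip":-1,"tx":0,"ty":0,"tz":0,"spin":0}]'
```

```text
clock: 32.97
tool_pos: [0.6214, -0.2824, 0.0777]
eef_rot: [0.999, -0.039, 0.001, 0.0]
contact_force: [-1.6, 2.0, 4.2]
opening: 0.003
finger_force: 2.1
clock: 33.22
tool_pos: [0.6216, -0.2826, 0.0764]
eef_rot: [0.999, -0.039, 0.001, 0.0]
contact_force: [-5.4, 2.8, 15.9]
opening: 0.005
finger_force: 7.7
```

The button is bottomed out (16 N against its 5 N spring). Retreating and checking.

```bash
python3 -m creep '[{"grip":-1,"tx":0,"ty":0,"tz":-2,"spin":0},{"grip":-1,"tx":0,"ty":0,"tz":-4,"spin":0},{"grip":-1,"tx":0,"ty":0,"tz":-4,"spin":0},{"grip":-1,"tx":0,"ty":0,"tz":-4,"spin":0},{"grip":-1,"tx":0,"ty":0,"tz":-4,"spin":0},{"grip":-1,"tx":-4,"ty":0,"tz":0,"spin":0},{"grip":-1,"tx":-4,"ty":0,"tz":0,"spin":0},{"grip":-1,"tx":-4,"ty":0,"tz":0,"spin":0}]'
python3 -m creep '[{"grip":-1,"tx":-4,"ty":0,"tz":0,"spin":0},{"grip":-1,"tx":-4,"ty":0,"tz":0,"spin":0},{"grip":-1,"tx":-4,"ty":0,"tz":0,"spin":0},{"grip":-1,"tx":-3,"ty":0,"tz":0,"spin":0},{"grip":-1,"tx":0,"ty":0,"tz":0,"spin":0},{"grip":-1,"tx":0,"ty":0,"tz":0,"spin":0},{"grip":-1,"tx":0,"ty":0,"tz":0,"spin":0},{"grip":-1,"tx":0,"ty":0,"tz":0,"spin":0}]'
python3 chk.py c4; python3 -c "
from hb import *
p,d=snap('side');W=cloud('side',d)
for ce,P in comps(W,masks(p,W)['red']):
    if P[:,1].mean()<0: print('red',np.round(np.percentile(P[:,2],[50,90]),4))"
```

```text
clock: 33.88
tool_pos: [0.5009, -0.2734, 0.2548]
eef_rot: [0.999, -0.039, 0.002, 0.001]
contact_force: [0.1, -1.2, -0.5]
opening: 0.004
finger_force: 0.0
clock: 34.55
tool_pos: [0.3536, -0.2617, 0.2533]
eef_rot: [0.999, -0.039, 0.001, 0.001]
contact_force: [-0.3, 0.3, 0.8]
opening: 0.005
finger_force: 0.0
top (array([ 495.6, -209.8]), array([ 16.1, 138.2]), 85.2, 327) yaw -4.6 zt 0.136
top (array([ 490.6, -272. ]), array([ 17.8, 139. ]), 84.9, 351) yaw -5.0 zt 0.136
top (array([ 456.9, -319. ]), array([ 68.6, 197.5]), 58.7, 330) yaw -10.5 zt 0.136
top hb (array([618.1,  63. ]), array([17.8, 30. ]), 89.7, 80)
top hb (array([618.8, -36.2]), array([20.4, 31.9]), 88.6, 114)
side (array([ 483.6, -336.6]), array([ 24.9, 137.2]), 84.9, 374) yaw -5.4 zt 0.135
side (array([ 487.8, -270.2]), array([ 24.8, 139.1]), 86.1, 392) yaw -4.5 zt 0.135
side (array([ 492.8, -207. ]), array([ 23. , 139.8]), 85.0, 407) yaw -4.8 zt 0.135
side hb (array([616.5, -33.3]), array([32.6, 29.2]), 5.4, 154)
side hb (array([617. ,  66.8]), array([31. , 24.7]), 3.9, 168)
red [0.0805 0.0833]
```

View pics/c4side.png

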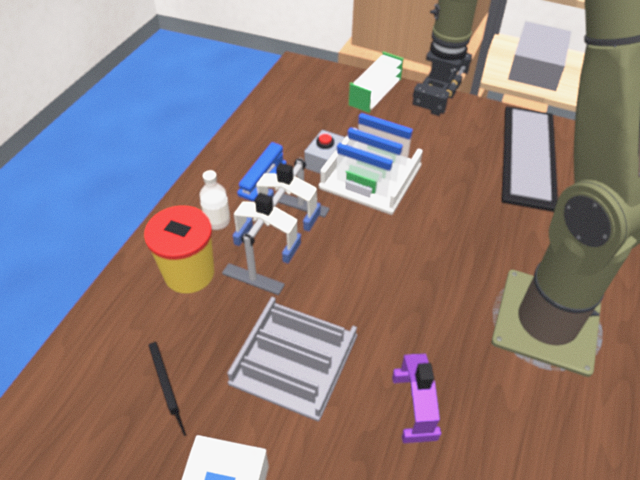

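Everything is in place, the button is out again and the arm is clear. Handing in.

```bash
python3 -c "
from plant import workorder
print(workorder.finish_job())"
```

```text
the job is handed in; nothing more can be done
None
```

I handed the job in at about 35 s of the 208 s allowed: all three visors are seated in clip slots, both headbands hang on the rail, and the start button was pressed fully down and came back out; the hand-in returned no verdict.

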